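# Clear the screw press bed and clamp a stack of label boards

### The arm

A 6-joint arm with a two-finger parallel gripper is mounted at the origin on the work surface; the furniture and walls round the work are solid. World frame = base frame: x ahead of the robot, y to its left, z up, the work surface at z = 0. Lengths are in mm, angles in rad, forces in N, time in s.
With the tool pointing down it reaches from about 350 to 975 mm from the base axis. Payload 7.1 kg.
Tool frame: the origin (TCP) lies midway between the tips of the shut fingers; the grasp point (between the pads) lies 19 mm behind it (ctrl.grip_depth is the distance from the TCP to the grasp point, in mm); z points along the fingers, y is the line along which they close (so a half turn about z gives the same grasp; the last joint's range is limited). The gripper opens to 88 mm and grips with 3 to 60 N. Pads are 20 mm wide; open, the fingers measure 115 mm over their backs; the gripper's body (75 mm by 178 mm) begins 61 mm behind the grasp point.
Start: joints at [1.22, 0.423, 1.63, -0, 1.089, -0.019], TCP at [203.559, 590.905, 222.675] pointing down, gripper open.
Joint ranges: [-3, 3], [-0.9, 2.11], [0.09, 2.58], [-1.31, 4.45], [0.11, 2.69], [-2.54, 2.54]. Speed limits (rad/s): [2.39, 2.39, 3.01, 3.14, 3.14, 3.14].

### API

Orientations are given as a rotation vector (axis times angle).
In Python, from workcell import get_obs, vision, ctrl gives the robot as it stands.
- The arm moves only by the tool step_arm, never from a script. Its argument "plan" is a list of rows, each a list of 7 numbers: the opening, from -1 (shut) to 1 (fully open), then the shift along the tool's x, y, z as a fraction of full scale, then the turn, a rotation vector about the tool's x, y, z as a fraction of full scale. In form: [[fingers, dx, dy, dz, wx, wy, wz], ...]. A call has 1 to 20 rows; each row shifts and turns the commanded pose from where the row before left it, along the tool's axes as they then stand; what a row does not reach is not made up. Full scale, the value 1, is 50 mm for a shift and 0.12 rad for a turn. A row lasts 1/8 s, in which the tool goes at most 62.5 mm and 10.7 degrees, less where a joint would pass 70% of its speed; a pose out of reach is approached as far as the arm can. A call with a number of a shift or a turn outside -1 to 1 is refused whole. A call with a gripper value outside its range is refused whole. The fingers move at their own pace and stop on an object; the grip force is fixed at half the most. Time passes only in rows, so rows that do not move let the fingers close. It gives the time, the measured TCP pose, the force, the opening and the grip force at its end, in the units of the state.
- get_obs(): the state, without advancing time (a new reading comes with each control period).
- vision.get_image(name): name is "scene" or "top" or "wrist"; returns a dict with "pixels" (420x560x3 uint8, red, green, blue), "depth" (420x560 float32, mm along the optical axis (not along the pixel's ray), 0 where there is no reading), "fx", "fy", "cx", "cy" (pixels), "k1" (the pictures are not rectified: a ray, as slopes to the right and down, at radius r is drawn at 1 + k1 r^2 times it, then the intrinsics apply), "T" (4x4, takes a point from camera to world coordinates); the wrist camera has in their place "T_tool_cam" (4x4, takes a point from camera to tool coordinates, whose origin is the TCP and whose axes are the flange's). Camera axes: x right, y down, z forward; pixel columns grow to the right and rows downward; lengths in mm; the calibration is good to about 2 mm. A picture is of the moment at which its call begins: read the wrist's pose just before it.
- ctrl.close_job(): hands the job in; it is judged then, once.
The state is a dict: "t": time; "qpos": joint angles; "qvel": joint speeds; "joint_torque": joint torques, N m; "ee_pos": TCP position; "orientation": TCP orientation; "ft_force": force on the tool from outside, world axes, zero at the start; "moment": the same for the moment, N m; "width": finger opening in mm; "grasp_force": force on a finger pad.
Only numpy, scipy, OpenCV 4.12 (cv2) and the standard library are available. Lean on these libraries where they do the work, as an engineer would, in place of code of your own. Each camera call takes 0.05 s, during which the arm holds its last target. There are 200 camera calls.

### The job

Get the screw press ready and clamp up the label boards: with the wooden sweeping block, sweep all the board offcuts off the sliding bed over its open front edge into the grey scrap tray, and set the block back upright on its rubber mat. Then, with the bed pulled out, stack all the label boards label side up, squarely and lengthwise on the middle of the bed, and only then push the bed fully home under the raised platen. Finally wind the crank clockwise until the platen just touches the stack and then a quarter turn more, no tighter, and leave it clamped; do not handle the offcuts with the fingers and leave the small brown bottle alone.

Things in the scene. Friction and masses are not known exactly. Their poses are not given: they have to be found in the camera images.
- press: blue bench screw press, fixed. Origin on the worktop under the screw axis; the bed slides in along its +x and comes out to -x (its front); z up. Steel posts (radius 10 mm) at y = +-93 mm carry a bridge across y (46 x 222 mm, top at z = 170 mm). Base plate 300 x 150 mm, x from -235 to +65 mm.
- bed (a joint): sliding bed of the press, m: 0 = fully pulled out (bed centre 160 mm in front of the screw axis), 0.16 = fully home, its centre under the platen. Stays where it is left (about 2 N of friction).
- bed_center (a point): middle of the bed's top surface, 40 mm above the worktop (axes as the press). Aluminium plate 150 x 150 mm; ridges 8 mm high and 8 mm wide along its two sides (+-y) leave a channel 134 mm wide; its front edge (-x) is open and drops into the scrap tray.
- scrap_tray (a point): middle of the inner floor of the grey scrap tray hung on the front of the bed and sliding with it; floor 95 mm (x) x 144 mm (y), 16 mm above the worktop, 24 mm below the bed's top and 122 mm in front (-x) of the bed's centre; walls on three sides up to 50 mm above the worktop, open towards the bed.
- bed_handle (a point): upright black round handle in front of the tray, 22 mm thick, top 88 mm above the worktop, clear from 40 mm up; 190 mm in front (-x) of the bed's centre; this point is on its axis, 68 mm above the worktop. Grip it from above to push or pull the bed.
- crank (a joint): turn of the screw, rad, growing clockwise seen from above (which lowers the platen by 16 mm per full turn, crank and all); 0 to 1.2 at the start. Stays where it is left; about 0.06 N m of friction.
- crank_knob (a point): upright red round crank knob, 26 mm thick, 44 mm tall, spinning freely on the crank arm 58 mm from the screw axis; this point is on its axis, 18 mm under its top (26 mm above the crank arm's top), 256 mm above the worktop when crank = 0 and lower by 16 mm per turn. At crank = 0 it lies 2.17 rad anticlockwise of the press's +x, seen from above.
- platen (a joint): spring take-up of the platen, m: 0 while the platen hangs free; once it rests on something it grows by 16 mm per further full turn of the crank (4 mm per quarter turn); springs 2 N per mm, 14 mm at most.
- platen_face (a point): middle of the underside of the steel platen (96 x 120 mm, 12 mm thick), on the screw axis; 106 mm above the worktop when crank = 0, that is 66 mm above the bed.
- mat: black rubber mat, fixed, 136 x 80 x 3 mm, long side along its x; origin at the centre of its underside.
- sweeper: wooden sweeping block, about 0.2 kg: foot 116 mm long (its x) x 36 mm wide (y) x 30 mm tall, with a darker upright grip ridge along its middle, 80 mm long (x), 22 mm thick (y), from 30 to 92 mm above the underside. Origin at the centre of its underside, z up. Stands on the mat at the start.
- board1: label board: cardboard-brown with a white label with red bars on its face, 120 mm long (x) x 52 mm wide (y) x 14 mm thick, 0.09 kg, lying flat, alone or in a pile of two; origin at the centre of its underside.
- board2: label board: cardboard-brown with a white label with blue bars on its face, 120 mm long (x) x 52 mm wide (y) x 14 mm thick, 0.09 kg, lying flat, alone or in a pile of two; origin at the centre of its underside.
- board3: label board, may be absent: cardboard-brown with a white label with green bars on its face, 120 mm long (x) x 52 mm wide (y) x 14 mm thick, 0.09 kg, lying flat, alone or in a pile of two; origin at the centre of its underside.
- board4: label board, may be absent: cardboard-brown with a white label with orange bars on its face, 120 mm long (x) x 52 mm wide (y) x 14 mm thick, 0.09 kg, lying flat, alone or in a pile of two; origin at the centre of its underside.
- offcut1: board offcut, may be absent: small block 40 (x) x 26 (y) x 16 mm lying on the bed at the start; origin at the centre of its underside.
- offcut2: board offcut, may be absent: small block 40 (x) x 26 (y) x 16 mm lying on the bed at the start; origin at the centre of its underside.
- offcut3: board offcut, may be absent: small block 40 (x) x 26 (y) x 16 mm lying on the bed at the start; origin at the centre of its underside.
- offcut4: board offcut, may be absent: small block 40 (x) x 26 (y) x 16 mm lying on the bed at the start; origin at the centre of its underside.
- bottle: small brown bottle with a black cap, 33 mm thick, 68 mm tall; a bystander; origin at the centre of its underside.

How it is judged (in metres and radians):
On the way, in this order (a step that is already met when the one before it is completed fails the run):
1. all offcuts lie in the scrap tray (x of offcut1 in the frame of scrap_tray between -0.047 and 0.046 m and y of offcut1 in the frame of scrap_tray between -0.074 and 0.074 m and z of each of offcut1, offcut2, offcut3, offcut4 in the frame of scrap_tray below 0.03 m and linear speed of each of offcut1, offcut2, offcut3, offcut4 below 0.05 m/s and x of offcut2 in the frame of scrap_tray between -0.047 and 0.046 m and y of offcut2 in the frame of scrap_tray between -0.074 and 0.074 m and x of offcut3 in the frame of scrap_tray between -0.047 and 0.046 m and y of offcut3 in the frame of scrap_tray between -0.074 and 0.074 m and x of offcut4 in the frame of scrap_tray between -0.047 and 0.046 m and y of offcut4 in the frame of scrap_tray between -0.074 and 0.074 m), for 0.2 s.
2. all boards are stacked squarely on the pulled-out bed, let go (horizontal distance between each of board1, board2, board3, board4 and bed_center below 0.015 m and angle between the x axis of each of board1, board2, board3, board4 and the x axis of press, either way round below 0.15 rad and angle between each of board1, board2, board3, board4's own z axis and vertical below 0.1 rad and z of board1 in the frame of bed_center between -0.004 and 0.05 m and z of board2 in the frame of bed_center between -0.004 and 0.05 m and z of board3 in the frame of bed_center between -0.004 and 0.05 m and z of board4 in the frame of bed_center between -0.004 and 0.05 m and value of joint bed below 0.04 m and contact force between the fingers and board1 below 0.2 N and contact force between the fingers and board2 below 0.2 N and contact force between the fingers and board3 below 0.2 N and contact force between the fingers and board4 below 0.2 N), for 0.2 s.
3. the bed with the stack is fully home, the platen still clear (horizontal distance between each of board1, board2, board3, board4 and bed_center below 0.015 m and angle between the x axis of each of board1, board2, board3, board4 and the x axis of press, either way round below 0.15 rad and angle between each of board1, board2, board3, board4's own z axis and vertical below 0.1 rad and z of board1 in the frame of bed_center between -0.004 and 0.05 m and z of board2 in the frame of bed_center between -0.004 and 0.05 m and z of board3 in the frame of bed_center between -0.004 and 0.05 m and z of board4 in the frame of bed_center between -0.004 and 0.05 m and value of joint bed above 0.154 m and value of joint platen below 0.0008 m), for 0.2 s.
4. the platen has been wound down onto the stack (horizontal distance between each of board1, board2, board3, board4 and bed_center below 0.015 m and angle between the x axis of each of board1, board2, board3, board4 and the x axis of press, either way round below 0.15 rad and angle between each of board1, board2, board3, board4's own z axis and vertical below 0.1 rad and z of board1 in the frame of bed_center between -0.004 and 0.05 m and z of board2 in the frame of bed_center between -0.004 and 0.05 m and z of board3 in the frame of bed_center between -0.004 and 0.05 m and z of board4 in the frame of bed_center between -0.004 and 0.05 m and value of joint bed above 0.154 m and value of joint platen above 0.001 m), for 0.1 s.
At the end, for the whole second after the job is handed in: Offcuts in the tray; boards flat on the bed, centred within 15 mm and lengthwise within 0.15 rad; bed within 6 mm of home; platen 0.15 to 0.35 turn past contact (take-up 2.4 to 5.6 mm); block upright on its mat within 40 mm of its middle; bottle within 40 mm of its start (all of step 1 and horizontal distance between each of board1, board2, board3, board4 and bed_center below 0.015 m and angle between the x axis of each of board1, board2, board3, board4 and the x axis of press, either way round below 0.15 rad and angle between each of board1, board2, board3, board4, sweeper's own z axis and vertical below 0.1 rad and z of board1 in the frame of bed_center between -0.004 and 0.05 m and z of board2 in the frame of bed_center between -0.004 and 0.05 m and z of board3 in the frame of bed_center between -0.004 and 0.05 m and z of board4 in the frame of bed_center between -0.004 and 0.05 m and value of joint bed above 0.154 m and value of joint platen between 0.0024 and 0.0056 m and horizontal distance between sweeper and mat below 0.04 m and height (world z) of sweeper below 0.008 m and linear speed of sweeper below 0.03 m/s and distance of bottle from where it was at the start of the episode below 0.04 m); the robot touches nothing.
It fails at once if the press is over-tightened (more than half a turn past contact) (value of joint platen above 0.008 m).
It fails at once if an offcut is handled with the fingers (contact force between the fingers and offcut1 above 1 N or contact force between the fingers and offcut2 above 1 N or contact force between the fingers and offcut3 above 1 N or contact force between the fingers and offcut4 above 1 N).
It fails at once if the brown bottle is knocked away (distance of bottle from where it was at the start of the episode above 0.04 m).
Of board3, board4 only 1 to 2 are there at a start; the rules pass over those that are not, and their reading is None.
Of offcut1, offcut2, offcut3, offcut4 only 3 to 4 are there at a start; the rules pass over those that are not, and their reading is None.
At some moment in a run one of sweeper may be knocked a few centimetres aside while the robot is not near it.
Once in a run the grip may slacken for a moment while it holds something.
It also fails if it takes over 208 s, if anything falls off the work surface, if the arm or the gripper's body presses on something with over 40 N, if the wrist force passes 120 N, or if a joint passes its speed limit or range.

## Working session

There is one attempt and no reset: what is moved stays moved. The work goes in short steps, Python scripts to look and compute and a tool call to move; the robot and the scene stay as the last step left them, time stands still between calls to the robot, and variables do not carry over. Pictures are saved under pics/ and viewed, at most 14 in all, crops included, and the job is handed in when it is done.

Besides the shell and the picture viewer there is one more tool, called after ">>>" as name(argument=value, ...), one argument or row to a line, values as JSON. step_arm: Moves the arm, as the interface text tells. Its arguments: {"type":"object","properties":{"plan":{"type":"array","items":{"type":"array","items":{"type":"number","minimum":-1,"maximum":1}}}},"required":["plan"]}

```bash
mkdir -p pics; ls; cat > h.py <<'E'
import numpy as np, cv2
from workcell import get_obs, vision, ctrl
from scipy.spatial.transform import Rotation as R
def cam(name):
    o=get_obs(); im=vision.get_image(name)
    if name=='wrist':
        T=np.eye(4); T[:3,:3]=R.from_rotvec(o['orientation']).as_matrix(); T[:3,3]=o['ee_pos']
        im['T']=T@np.array(im['T_tool_cam'])
    im['T']=np.array(im['T']); return im
def rays(im,uv):
    uv=np.asarray(uv,float).reshape(-1,2)
    d=np.stack([(uv[:,0]-im['cx'])/im['fx'],(uv[:,1]-im['cy'])/im['fy']],1)
    s=d.copy()
    for _ in range(20): s=d/(1+im['k1']*(s**2).sum(1,keepdims=True))
    return s
def plane(im,uv,z):
    s=rays(im,uv); D=np.c_[s,np.ones(len(s))]@im['T'][:3,:3].T; o=im['T'][:3,3]
    return o+D*((z-o[2])/D[:,2])[:,None]
def cloud(im):
    v,u=np.mgrid[0:420,0:560]; s=rays(im,np.stack([u.ravel(),v.ravel()],1)); z=im['depth'].ravel()
    P=(np.c_[s,np.ones(len(s))]*z[:,None])@im['T'][:3,:3].T+im['T'][:3,3]
    P[z==0]=np.nan
    return P.reshape(420,560,3)
def proj(im,P):
    P=np.asarray(P,float).reshape(-1,3); Q=(P-im['T'][:3,3])@im['T'][:3,:3]
    s=Q[:,:2]/Q[:,2:]; s=s*(1+im['k1']*(s**2).sum(1,keepdims=True))
    return s*[im['fx'],im['fy']]+[im['cx'],im['cy']]
def save(im,fn): cv2.imwrite('pics/'+fn,im['pixels'][:,:,::-1])
E
python3 - <<'E'
from h import *
o=get_obs(); print({k:np.round(v,3) for k,v in o.items()})
for n in ['scene','top','wrist']:
    im=cam(n); save(im,n+'0.png'); print(n,im['fx'],im['k1'],np.round(im['T'],3).tolist())
    import pickle; pickle.dump(im,open(n+'0.pkl','wb'))
E
```

```text
pics
{'t': np.float64(0.0), 'qpos': array([ 1.22 ,  0.424,  1.631, -0.   ,  1.089, -0.019]), 'qvel': array([ 0.001, -0.   ,  0.   ,  0.001,  0.001,  0.001]), 'joint_torque': array([ 1.0000e-03, -5.4463e+01, -2.7366e+01,  6.4000e-02,  2.3000e-02,
       -0.0000e+00]), 'ee_pos': array([203.381, 590.383, 221.903]), 'orientation': array([-5.190e-01, -3.098e+00,  2.000e-03]), 'ft_force': array([-0.65 , -0.07 ,  0.124]), 'moment': array([ 0.064, -0.038,  0.005]), 'grasp_force': np.float64(0.0), 'width': np.float64(88.088)}
scene 436.0351036602386 -0.09794054395614314 [[0.073, -0.777, 0.625, -355.6], [-0.997, -0.048, 0.056, -74.378], [-0.014, -0.628, -0.778, 1223.521], [0.0, 0.0, 0.0, 1.0]]
top 535.5175328101082 0.05722732329652465 [[-0.019, -0.995, 0.103, 332.026], [-1.0, 0.019, 0.006, 15.305], [-0.008, -0.103, -0.995, 1528.783], [0.0, 0.0, 0.0, 1.0]]
wrist 318.8771242527688 0.016252828486515963 [[0.326, 0.91, 0.255, 132.803], [0.945, -0.314, -0.088, 613.405], [-0.0, 0.27, -0.963, 383.086], [0.0, 0.0, 0.0, 1.0]]
```

View pics/scene0.png

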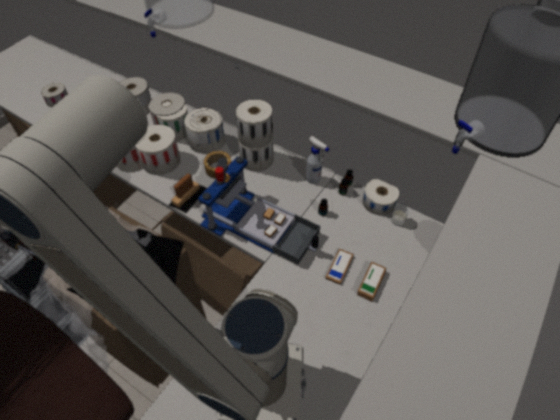

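View pics/top0.png

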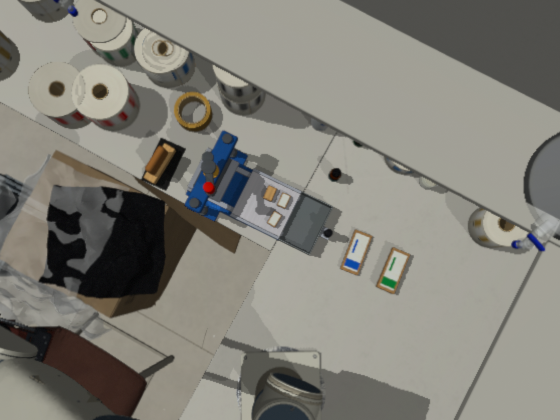

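The scene and top views show the press (red knob at top 208,187; handle at 328,233), three offcuts on the bed (270,193; 284,201; 275,218), the blue-label board at 357,252, the green one at 394,270, the block at 158,160 and a bottle at 335,174. Next I'll measure them.

```bash
python3 - <<'E'
from h import *
import pickle
im=pickle.load(open('top0.pkl','rb')); sc=pickle.load(open('scene0.pkl','rb'))
big=cv2.resize(im['pixels'][100:300,130:430],None,fx=2.66,fy=2.66,interpolation=cv2.INTER_CUBIC)
cv2.imwrite('pics/top0c.png',big[:,:,::-1])
C=cloud(im); hsv=cv2.cvtColor(im['pixels'],cv2.COLOR_RGB2HSV)
for n,(u,v) in dict(knob=(208,187),bed=(262,210),bed2=(293,190),off1=(270,193),off2=(284,201),off3=(275,218),tray=(305,222),handle=(328,233),bottle=(335,174),blue=(357,248),green=(395,266),table=(375,300),table2=(320,300),table3=(340,200),swp=(156,158),swp2=(160,163),mat=(145,175),floor=(270,260),floor2=(230,280)).items():
    print(n,np.round(C[v,u],1),hsv[v,u])
# boards: brown+label cluster by height
for n,(u,v) in dict(blue=(357,248),green=(395,266)).items():
    h=C[v,u,2]; m=(abs(C[:,:,2]-h)<6)&(np.hypot(C[:,:,0]-C[v,u,0],C[:,:,1]-C[v,u,1])<80)
    c,_=cv2.findContours(m.astype(np.uint8),0,1); c=max(c,key=cv2.contourArea)
    r=cv2.minAreaRect(c); b=cv2.boxPoints(r); W=plane(im,b,np.nanmedian(C[m][:,2])); print(n,np.nanmedian(C[m][:,2]),m.sum(),np.round(W,1).tolist(),np.round(W.mean(0),1))
E
```

```text
knob [531.6 162.9 276.6] [  2 255 180]
bed [501.3  40.2  40.6] [150   2 103]
bed2 [555.5 -47.6  44.1] [113   8 122]
off1 [547.3  16.9  51.1] [ 17 131 166]
off2 [522.6 -21.3  62.8] [ 39  13 194]
off3 [476.6   4.4  55.7] [ 42  13 194]
tray [467.5 -80.6  15.4] [84 13 96]
handle [ 430.5 -137.7   82.1] [113  38  27]
bottle [ 593.5 -162.9   71.7] [120  20  13]
blue [ 391.4 -225.4   12.2] [ 35  16 192]
green [ 339.1 -325.5   29.5] [ 35  16 193]
table [ 245.4 -271.5    3.4] [ 28  19 165]
table2 [ 247.5 -118.3   -3.2] [ 27  17 168]
table3 [ 529.9 -183.1    4.1] [ 27  17 169]
swp [644.1 326.   89.5] [ 15 177 118]
swp2 [635.9 321.   61.5] [ 15 182  56]
mat [608.4 369.6  31.3] [ 18 131 167]
floor [362.3  20.7   2.7] [ 25  18 171]
floor2 [ 294.   205.6 -900.7] [ 23  29 149]
blue 13.620923925248007 747 [[334.0, -171.0, 13.6], [451.5, -214.4, 13.6], [431.8, -269.4, 13.6], [314.7, -225.6, 13.6]] [ 383.  -220.1   13.6]
green 29.207733605507315 768 [[284.5, -270.8, 29.2], [394.1, -319.6, 29.2], [373.2, -368.6, 29.2], [264.1, -319.5, 29.2]] [ 329.  -319.6   29.2]
```

View pics/top0c.png

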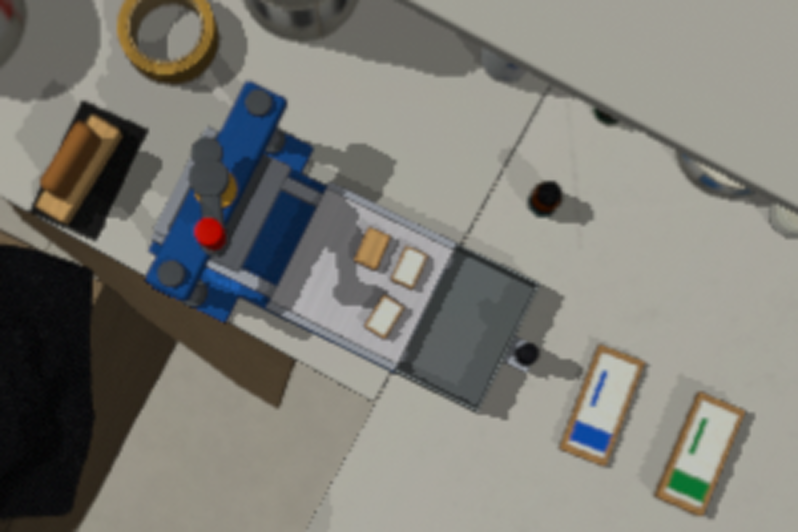

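The crop shows the bridge post caps at (258,102) and (172,273), the handle at (527,353), and offcuts at (373,248), (409,266) and (383,317). The bottle is at (546,198), the block at (80,168). Green stands about 29 mm high, so it is a pile of two.

```bash
python3 - <<'E'
from h import *
import pickle
im=pickle.load(open('top0.pkl','rb')); sc=pickle.load(open('scene0.pkl','rb'))
C=cloud(im); hsv=cv2.cvtColor(im['pixels'],cv2.COLOR_RGB2HSV).astype(int)
f=lambda x,y:np.array([130+(x+.5)/2.66-.5,100+(y+.5)/2.66-.5])
for n,p in dict(capA=f(258,102),capB=f(172,273)).items():
    u,v=np.round(p).astype(int); z=np.nanmedian(C[v-1:v+2,u-1:u+2,2]); print(n,z,plane(im,p,z)[0].round(1))
print('bridge z',np.nanmedian(C[175:180,218:222,2]))
def blob(m,n,box):
    M=np.zeros(m.shape,np.uint8); x0,y0,x1,y1=box; M[y0:y1,x0:x1]=m[y0:y1,x0:x1]
    c,_=cv2.findContours(M,0,1); c=max(c,key=cv2.contourArea); r=cv2.minAreaRect(c); 
    mm=cv2.moments(M,True); return np.array([mm['m10']/mm['m00'],mm['m01']/mm['m00']]),cv2.boxPoints(r),mm['m00']
h,s,v=[hsv[:,:,i] for i in range(3)]
red=((h<8)|(h>172))&(s>180)&(v>120)
p,_,a=blob(red,'k',(195,175,222,200)); print('knob',p,a,plane(im,p,274)[0].round(1),C[int(p[1]),int(p[0])])
blk=v<55
for n,b,z in (('handle',(320,225,336,241),88),('bottle',(326,166,344,182),68)):
    p,_,a=blob(blk,n,b); print(n,p,a,plane(im,p,z)[0].round(1), np.nanmax(C[int(p[1])-2:int(p[1])+3,int(p[0])-2:int(p[0])+3,2]))
# mat
p,b,a=blob(v<45,'mat',(135,132,190,195)); print('mat',p,a,plane(im,b,3).round(1).tolist())
# sweeper
sw=(s>100)&(h<25)&(v>45)
p,b,a=blob(sw,'sw',(140,135,180,190)); print('sw',p,a,b.round(1).tolist())
hi=(C[:,:,2]>75); p,b,a=blob(hi,'r',(140,135,180,190)); W=plane(im,b,95); print('ridge',p,a,W.round(1).tolist(),W.mean(0).round(1))
# offcuts
white=(v>165)&(s<40)
for n,m,bx in (('w1',white,(277,192,294,210)),('w2',white,(264,208,286,230)),('tan',(s>80)&(h<30)&(v>90),(260,182,280,204))):
    p,b,a=blob(m,n,bx); W=plane(im,b,56); print(n,p,a,W.round(0).tolist(),W.mean(0).round(1))
E
```

```text
capA 182.6814791315453 [672.5 125.1 182.7]
capB 181.55727644899503 [508.2 209.  181.6]
bridge z 147.4820145686649
knob [207.875 186.5  ] 80.0 [533.3 163.5 274. ] [534.59159711 165.66395812 273.45134829]
handle [327.78846154 232.55769231] 52.0 [ 431.3 -136.5   88. ] 95.11785481589118
bottle [334.67592593 174.35185185] 108.0 [ 593.2 -162.4   68. ] 77.5769359023966
mat [168.16890595 166.42802303] 521.0 [[601.6, 383.8, 3.0], [721.9, 331.0, 3.0], [689.3, 261.9, 3.0], [569.4, 315.1, 3.0]]
sw [158.20670391 162.75558659] 716.0 [[139.39999389648438, 175.60000610351562], [161.0, 139.60000610351562], [176.5, 148.89999389648438], [154.89999389648438, 184.89999389648438]]
ridge [155.0311284  159.20622568] 257.0 [[612.7, 358.6, 95.0], [680.2, 316.8, 95.0], [666.3, 295.6, 95.0], [598.9, 337.4, 95.0]] [639.5 327.1  95. ]
w1 [285.1557377  200.22131148] 122.0 [[517.0, -4.0, 56.0], [546.0, -19.0, 56.0], [537.0, -36.0, 56.0], [508.0, -21.0, 56.0]] [527.1 -19.9  56. ]
w2 [274.88669951 220.04926108] 203.0 [[468.0, 24.0, 56.0], [495.0, 6.0, 56.0], [484.0, -10.0, 56.0], [457.0, 9.0, 56.0]] [475.8   7.3  56. ]
tan [269.45454545 192.98484848] 132.0 [[535.0, 38.0, 56.0], [570.0, 22.0, 56.0], [559.0, -2.0, 56.0], [524.0, 14.0, 56.0]] [546.9  18.4  56. ]
```

```bash
cat >> h.py <<'E'
def tgt(x,y,z,yaw=None,o=None):
    """total tool-frame shift (units of 50mm) and turn about tool z (units .12) to TCP target; yaw=world angle of tool y axis, mod pi"""
    o=o or get_obs(); M=R.from_rotvec(o['orientation']).as_matrix()
    d=M.T@(np.array([x,y,z])-o['ee_pos']); cy=np.arctan2(M[1,1],M[0,1]); w=0
    if yaw is not None: w=-((yaw-cy+np.pi/2)%np.pi-np.pi/2)
    print('units',(d/50).round(3),'wz',round(w/.12,3),'now',np.round(o['ee_pos'],1),'yaw',round(cy,3),'tilt',np.round(M[:2,2],4),'q6',round(o['qpos'][5],2),'F',np.round(o['ft_force'],1),'w',round(o['width'],1),'g',round(o['grasp_force'],1),'t',round(o['t'],2))
E
python3 - <<'E'
from h import *
import pickle
im=pickle.load(open('top0.pkl','rb')); C=cloud(im)
a=np.array([203,591]);b=np.array([656,317])
for t in np.linspace(0,1,10):
    p=a+t*(b-a); m=(np.hypot(C[:,:,0]-p[0],C[:,:,1]-p[1])<110); print(p.round(),m.sum(),np.nanmax(C[m][:,2]) if m.any() else None)
d=np.array([.53,.848]);e=np.array([.848,-.53]); rel=C[:,:,:2]-b
m=(abs(rel@d)<100)&(abs(rel@e)<48)&(C[:,:,2]>100); print(C[m].round())
tgt(656,317,222,1.012)
E
```

```text
[203. 591.] 4402 576.732293987699
[253. 561.] 4983 637.2226433374943
[304. 530.] 5653 631.3349096071579
[354. 500.] 5009 -138.63514035578032
[404. 469.] 5266 -133.39424575014618
[455. 439.] 5221 -139.99980646171934
[505. 408.] 4737 38.83056366639266
[555. 378.] 4584 102.88816304552483
[606. 347.] 4419 104.941459208982
[656. 317.] 4299 104.941459208982
[[671. 315. 105.]
 [666. 318. 102.]
 [658. 313. 101.]
 [650. 326. 102.]
 [650. 318. 100.]
 [647. 326. 101.]
 [639. 340. 100.]
 [636. 337. 102.]
 [620. 343. 100.]
 [620. 337. 103.]]
units [-1.034e+01 -2.223e+00  4.000e-03] wz 1.891 now [203.4 590.5 222.1] yaw 1.239 tilt [-0.0004 -0.0011] q6 -0.02 F [ 0.8  0.3 -0.6] w 87.8 g 0.0 t 0.15
```

>>> step_arm(
  plan=[
    [1, -0.5, -0.1, 0, 0, 0, 0],
    [1, -0.86, -0.185, 0, 0, 0, 0],
    [1, -0.94, -0.2, 0, 0, 0, 0],
    [1, -0.94, -0.2, 0, 0, 0, 0],
    [1, -0.94, -0.2, 0, 0, 0, 0],
    [1, -0.94, -0.2, 0, 0, 0, 0],
    [1, -0.94, -0.2, 0, 0, 0, 0],
    [1, -0.94, -0.2, 0, 0, 0, 0],
    [1, -0.94, -0.2, 0, 0, 0, 0],
    [1, -0.94, -0.2, 0, 0, 0, 0],
    [1, -0.86, -0.185, 0, 0, 0, 0],
    [1, -0.6, -0.15, 0, 0, 0, 0],
    [1, 0, 0, 0, 0, 0, 0.95],
    [1, 0, 0, 0, 0, 0, 0.94],
    [1, 0, 0, 0, 0, 0, 0],
    [1, 0, 0, 0, 0, 0, 0],
  ],
)

```text
t: 2.15
ee_pos: [656.0, 317.6, 222.5]
orientation: [-0.863, -3.021, 0.0]
ft_force: [-0.4, -0.2, 0.4]
width: 88.0
grasp_force: 0.0
```

```bash
python3 - <<'E'
from h import *
import pickle
tgt(656,317,222,1.012)
im=cam('wrist'); pickle.dump(im,open('w1.pkl','wb')); save(im,'w1.png'); C=cloud(im)
print(np.nanmin(C[:,:,2]),[C[v,u].round(0).tolist() for v,u in ((210,280),(300,280),(380,280))], proj(im,[[639.5,327,95]]).round())
hsv=cv2.cvtColor(im['pixels'],cv2.COLOR_RGB2HSV).astype(int)
m=((C[:,:,2]>80)&(C[:,:,2]<115)&(np.hypot(C[:,:,0]-640,C[:,:,1]-325)<90)).astype(np.uint8)
c,_=cv2.findContours(m,0,1); c=max(c,key=cv2.contourArea); b=cv2.boxPoints(cv2.minAreaRect(c)); print(b.round().tolist(), np.nanmedian(C[m>0][:,2]))
W=plane(im,b,95); print(W.round(1).tolist(),W.mean(0).round(1))
E
```

```text
units [-0.006 -0.01   0.009] wz 0.021 now [656.  317.6 222.5] yaw 1.015 tilt [-0.0003 -0.0002] q6 -0.58 F [-0.4 -0.2  0.4] w 88.0 g 0.0 t 2.15
-911.2973979852521 [[666.0, 317.0, 94.0], [798.0, 238.0, -1.0], [910.0, 169.0, -1.0]] [[274. 181.]]
[[267.0, 136.0], [290.0, 136.0], [290.0, 219.0], [267.0, 219.0]] 92.83612560017534
[[601.6, 342.8, 95.0], [612.3, 360.1, 95.0], [678.1, 320.4, 95.0], [666.6, 301.9, 95.0]] [639.7 331.3  95. ]
```

View pics/w1.png

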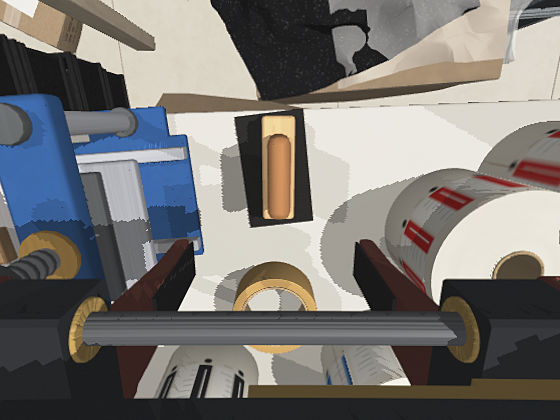

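The wrist view shows the block's ridge (columns 267–290, rows 136–219), centred between the fingers. I'll descend and grip it 20 mm off-centre, to clear the crank later.

>>> step_arm(
  plan=[
    [1, 0, 0.04, 0.5, 0, 0, 0],
    [1, 0, 0, 0.9, 0, 0, 0],
    [1, 0, 0, 0.9, 0, 0, 0],
    [1, 0, 0, 0.6, 0, 0, 0],
    [1, 0, 0, 0.3, 0, 0, 0],
    [1, 0, 0, 0, 0, 0, 0],
    [-1, 0, 0, 0, 0, 0, 0],
    [-1, 0, 0, 0, 0, 0, 0],
    [-1, 0, 0, 0, 0, 0, 0],
    [-1, 0, 0, 0, 0, 0, 0],
    [-1, 0, 0, 0, 0, 0, 0],
    [-1, 0, 0, 0, 0, 0, 0],
  ],
)

```text
t: 3.7
ee_pos: [657.2, 319.2, 62.7]
orientation: [-0.866, -3.02, 0.0]
ft_force: [-0.4, -0.8, 0.3]
width: 31.2
grasp_force: 0.0
```

>>> step_arm(
  plan=[
    [-1, 0, 0, 0, 0, 0, 0],
    [-1, 0, 0, 0, 0, 0, 0],
    [-1, 0, 0, -0.3, 0, 0, 0],
    [-1, 0, 0, -0.8, 0, 0, 0],
    [-1, 0, 0, -1, 0, 0, 0],
    [-1, 0, 0, -1, 0, 0, 0],
    [-1, 0, 0, -1, 0, 0, 0],
    [-1, 0, 0, -1, 0, 0, 0],
    [-1, 0, 0, -0.8, 0, 0, 0],
    [-1, -0.1, -0.4, 0, 0, 0, 0],
    [-1, -0.15, -0.8, 0, 0, 0, 0],
    [-1, -0.2, -1, 0, 0, 0, 0],
    [-1, -0.2, -1, 0, 0, 0, 0],
    [-1, -0.2, -1, 0, 0, 0, 0],
    [-1, -0.13, -0.87, 0, 0, 0, 0],
    [-1, -0.1, -0.5, 0, 0, 0, 0],
    [-1, 0, 0, 0, 0, 0, -0.65],
    [-1, 0, 0, 0, 0, 0, 0],
    [-1, 0, 0, 0, 0, 0, 0],
  ],
)

```text
t: 6.08
ee_pos: [555.4, 54.7, 358.1]
orientation: [0.749, 3.05, 0.0]
ft_force: [0.5, 0.4, -2.5]
width: 22.1
grasp_force: 30.0
```

```bash
python3 - <<'E'
from h import *
import pickle
tgt(554.8,54.9,360,1.0926)
im=cam('wrist'); pickle.dump(im,open('w2.pkl','wb')); save(im,'w2.png')
E
```

```text
units [ 0.013 -0.002 -0.037] wz -0.029 now [555.4  54.7 358.1] yaw 1.089 tilt [0.0005 0.0001] q6 -1.01 F [ 0.5  0.4 -2.5] w 22.1 g 30.0 t 6.08
```

View pics/w2.png

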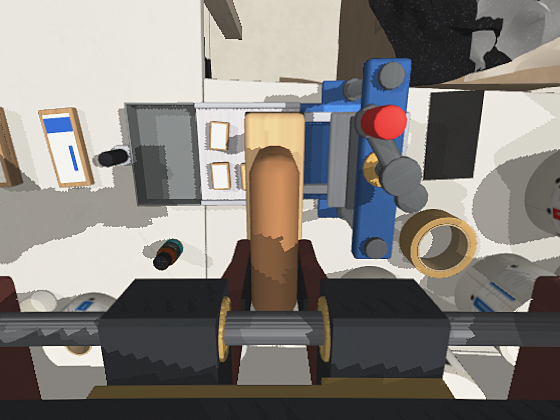

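The view shows the tray at (165,155), the handle at (108,157) and the post caps at (391,75) and (376,248). The knob is at (383,122), the white offcuts at (220,136) and (220,176), and the tan one is hidden by the block.

```bash
python3 - <<'E'
from h import *
import pickle
im=pickle.load(open('w2.pkl','rb')); C=cloud(im); hsv=cv2.cvtColor(im['pixels'],cv2.COLOR_RGB2HSV).astype(int)
O=np.array([590.4,167.1]); X=np.array([.460,.888]); Y=np.array([-.888,.460])
def pf(P): r=np.asarray(P)[...,:2]-O; return np.stack([r@X,r@Y],-1)
for n,(u,v) in dict(capB=(391,75),capA=(376,248)).items():
    z=np.nanmedian(C[v-4:v+5,u-4:u+5,2]); print(n,z,plane(im,[u,v],z)[0].round(1),pf(plane(im,[u,v],z)).round(1))
m=np.zeros((420,560),bool); m[140:175,90:135]=1; m&=(C[:,:,2]>80)&(C[:,:,2]<95); print('handle',m.sum(),np.nanmean(C[m],0),pf(np.nanmean(C[m],0)))
k=((hsv[:,:,0]<8)|(hsv[:,:,0]>172))&(hsv[:,:,1]>150); k[:,:350]=0;k[:,420:]=0;k[:90]=0;k[150:]=0
top=k&(C[:,:,2]>265); print('knob',top.sum(),np.nanmean(C[top],0).round(1),pf(np.nanmean(C[top],0)).round(1))
P=pf(C); z=C[:,:,2]
# ridges of the bed (z 44..52) between x -235..-90
m=(z>45)&(z<51)&(P[...,0]>-232)&(P[...,0]<-170)&(abs(P[...,1])<90)
for s in (1,-1):
    q=P[m&(P[...,1]*s>55)]; print('ridge',s,len(q),np.median(q,0).round(1),np.polyfit(q[:,0],q[:,1],1).round(4))
# tray walls: front wall z~50
m=(z>46)&(z<53)&(P[...,0]<-300)&(P[...,0]>-350)&(abs(P[...,1])<60); q=P[m]; print('traywall',len(q),np.median(q,0).round(1),np.polyfit(q[:,1],q[:,0],1).round(4))
# step bed->tray
m=(z>37)&(z<43)&(abs(P[...,1])<55)&(P[...,0]<-180); q=P[m]; print('bed front edge',np.percentile(q[:,0],[0.5,2,5]).round(1), np.median(z[m]))
# offcuts
h,s,v=hsv[...,0],hsv[...,1],hsv[...,2]
m=(z>50)&(z<62)&(abs(P[...,1])<62)&(P[...,0]>-235)&(P[...,0]<-90)
nl,lab,st,ce=cv2.connectedComponentsWithStats(m.astype(np.uint8))
for i in range(1,nl):
    if st[i,4]>60: q=P[lab==i]; print('off',st[i].tolist(),q.min(0).round(),q.max(0).round())
u,vv=212,185
# block bottom: foot front points
m=(z>320-0)&(z<335); 
for lo,hi in ((270,340),(340,400)):
    m=(z>lo)&(z<hi)&(np.arange(560)[None]>230)&(np.arange(560)[None]<320)&(np.arange(420)[:,None]<235); q=P[m]; print('blk',lo,m.sum(),np.percentile(q,[1,99],axis=0).round(1).tolist(),np.nanmedian(z[m]))
E
```

```text
capB 178.10068864689072 [506.2 210.2 178.1] [[-0.5 94.5]]
capA 178.0355473943324 [670.4 125.9 178. ] [[  0.3 -90. ]]
handle 220 [ 431.49175761 -136.35197986   85.623736  ] [-342.56314962    1.5226085 ]
knob 973 [530.9 162.4 272.5] [-31.6  50.7]
ridge 1 242 [-200.4   72.3] [-3.10000e-03  7.12404e+01]
ridge -1 185 [-199.3  -68.6] [ 4.30000e-03 -6.79848e+01]
traywall 243 [-324.3    2.9] [-1.800000e-03 -3.256838e+02]
bed front edge [-348.9 -339.9 -334.2] 38.963658822773795
off [209, 121, 20, 30, 530] [-210.   11.] [-181.   51.]
off [210, 162, 20, 28, 480] [-210.  -47.] [-183.   -7.]
off [240, 163, 5, 28, 109] [-166.  -49.] [-160.   -9.]
blk 270 3062 [[-135.0, -15.5], [-99.4, 57.6]] 327.42608363119973
blk 340 4066 [[-127.8, 5.2], [-106.7, 39.1]] 388.4002758468383
```

>>> step_arm(
  plan=[
    [-1, 0.05, 0.04, 0.4, 0, 0, 0],
    [-1, 0, 0, 0.8, 0, 0, 0],
    [-1, 0, 0, 0.9, 0, 0, 0],
    [-1, 0, 0, 0.9, 0, 0, 0],
    [-1, 0, 0, 0.8, 0, 0, 0],
    [-1, 0, 0, 0.5, 0, 0, 0],
    [-1, 0, 0, 0.3, 0, 0, 0],
    [-1, 0, 0, 0.2, 0, 0, 0],
    [-1, 0, 0, 0.1, 0, 0, 0],
    [-1, 0, 0, 0.1, 0, 0, 0],
    [-1, 0, 0, 0, 0, 0, 0],
    [-1, 0, 0, 0, 0, 0, 0],
  ],
)

```text
t: 7.62
ee_pos: [554.5, 57.4, 108.1]
orientation: [0.748, 3.051, 0.0]
ft_force: [-0.6, 0.5, -1.4]
width: 21.6
grasp_force: 30.0
```

```bash
python3 - <<'E'
from h import *
tgt(554.8,54.9,101,1.0926)
E
```

```text
units [-0.029 -0.041  0.142] wz -0.021 now [554.5  57.4 108.1] yaw 1.09 tilt [0.0008 0.0001] q6 -1.01 F [-0.6  0.5 -1.4] w 21.6 g 30.0 t 7.62
```

>>> step_arm(
  plan=[
    [-1, 0, 0, 0.06, 0, 0, 0],
    [-1, 0, 0, 0.06, 0, 0, 0],
    [-1, 0, 0, 0, 0, 0, 0],
    [-1, 0, 0, 0, 0, 0, 0],
  ],
)

```text
t: 8.12
ee_pos: [554.1, 57.4, 101.6]
orientation: [-0.748, -3.051, 0.0]
ft_force: [0.1, 0.1, -1.5]
width: 21.9
grasp_force: 30.0
```

```bash
python3 - <<'E'
from h import *
im=cam('scene'); b=cv2.resize(im['pixels'][140:270,190:360],None,fx=4.6,fy=4.6,interpolation=cv2.INTER_CUBIC); cv2.imwrite('pics/s1.png',b[:,:,::-1])
tgt(554.8,54.9,101,1.0926)
E
```

```text
units [-0.034 -0.038  0.013] wz -0.02 now [554.2  57.4 101.7] yaw 1.09 tilt [-0.  0.] q6 -1.01 F [-0.2  0.3 -2.2] w 21.8 g 30.0 t 8.18
```

View pics/s1.png

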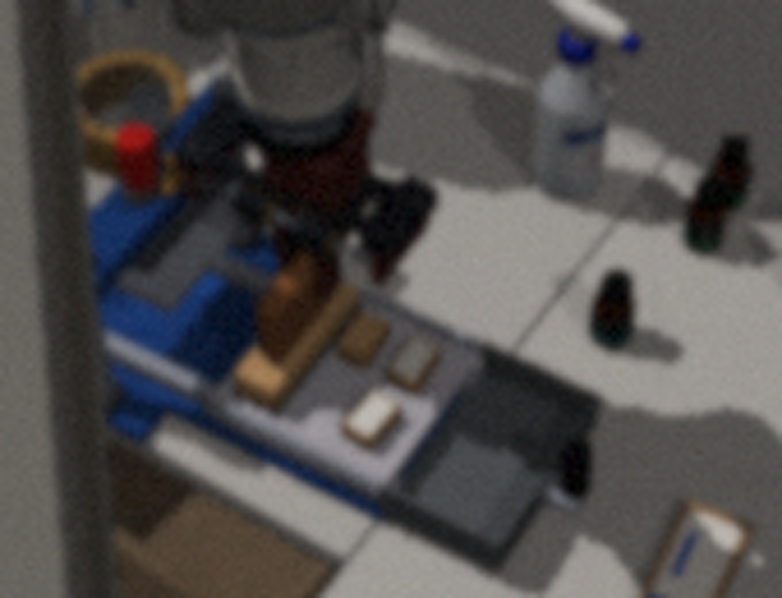

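The block sits in the channel at (300,320), behind all three offcuts at (365,337), (412,360) and (370,415). Now I'll sweep.

>>> step_arm(
  plan=[
    [-1, 0, -0.1, 0.01, 0, 0, 0],
    [-1, 0, -0.2, 0, 0, 0, 0],
    [-1, 0, -0.22, 0, 0, 0, 0],
    [-1, 0, -0.22, 0, 0, 0, 0],
    [-1, 0, -0.22, 0, 0, 0, 0],
    [-1, 0, -0.22, 0, 0, 0, 0],
    [-1, 0, -0.22, 0, 0, 0, 0],
    [-1, 0, -0.22, 0, 0, 0, 0],
    [-1, 0, -0.22, 0, 0, 0, 0],
    [-1, 0, -0.22, 0, 0, 0, 0],
    [-1, 0, -0.2, 0, 0, 0, 0],
    [-1, 0, -0.1, 0, 0, 0, 0],
    [-1, 0, 0, 0, 0, 0, 0],
    [-1, 0, 0, 0, 0, 0, 0],
    [-1, 0, 0, -0.3, 0, 0, 0],
    [-1, 0, 0, -0.7, 0, 0, 0],
    [-1, 0, 0, -1, 0, 0, 0],
    [-1, 0, 0, -1, 0, 0, 0],
    [-1, 0, 0, -0.8, 0, 0, 0],
    [-1, 0, 0, 0, 0, 0, 0],
  ],
)

```text
t: 10.68
ee_pos: [501.5, -47.2, 295.4]
orientation: [0.745, 3.044, 0.001]
ft_force: [0.4, 0.2, -2.0]
width: 21.7
grasp_force: 30.0
```

```bash
sed -i '$a O=np.array([588.6,168.0]); X=np.array([.460,.888]); Y=np.array([-.888,.460])\ndef pf(P): r=np.asarray(P)[...,:2]-O; return np.stack([r@X,r@Y],-1)\ndef wf(x,y): return O+x*X+y*Y' h.py; python3 - <<'E'
from h import *
tgt(554.8,54.9,360,1.0926)
a=cam('top'); w=cam('wrist')
A=cv2.resize(a['pixels'][150:270,220:360],None,fx=3.5,fy=3.5,interpolation=cv2.INTER_CUBIC)
B=cv2.resize(w['pixels'][:, :],(560,420)); 
cv2.imwrite('pics/m1.png',np.hstack([A[:420,:240*1][:, :],B])[:,:,::-1]) if 0 else cv2.imwrite('pics/m1.png',B[:,:,::-1]); cv2.imwrite('pics/m2.png',A[:,:,::-1])
C=cloud(w); P=pf(C); z=C[...,2]
m=(z>42)&(z<70)&(abs(P[...,1])<60)&(P[...,0]>-224)&(P[...,0]<-90); print('on bed',m.sum(), P[m][:5])
C=cloud(a); P=pf(C); z=C[...,2]; m=(z>47)&(z<70)&(abs(P[...,1])<60)&(P[...,0]>-224)&(P[...,0]<-90); print('on bed top',m.sum())
E
```

```text
units [-0.011  2.308 -1.286] wz -0.017 now [501.5 -47.2 295.4] yaw 1.091 tilt [ 0.0077 -0.0009] q6 -1.21 F [ 0.4  0.2 -2. ] w 21.7 g 30.0 t 10.68
on bed 2 [[-120.03816047   47.61820305]
 [-117.15537598   40.38734691]]
on bed top 37
```

View pics/m1.png

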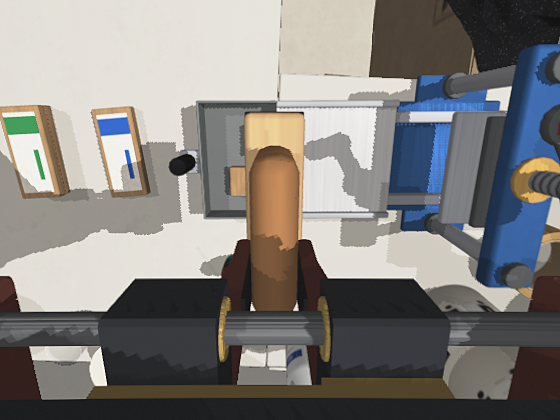

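The bed is clear and one offcut shows in the tray at (238,180); the rest of the tray is hidden by the block. I'll take the block back over the press and look at the tray from there.

>>> step_arm(
  plan=[
    [-1, 0, 0, -0.7, 0, 0, 0],
    [-1, 0, 0, -0.6, 0, 0, 0],
    [-1, 0.03, 0.5, 0, 0, 0, 0],
    [-1, 0.06, 0.9, 0, 0, 0, 0],
    [-1, 0.08, 1, 0, 0, 0, 0],
    [-1, 0.08, 1, 0, 0, 0, 0],
    [-1, 0.08, 1, 0, 0, 0, 0],
    [-1, 0.08, 1, 0, 0, 0, 0],
    [-1, 0.08, 1, 0, 0, 0, 0],
    [-1, 0.08, 0.9, 0, 0, 0, 0],
    [-1, 0.04, 0.67, 0, 0, 0, 0],
    [-1, 0, 0, 0, 0, 0, 0],
    [-1, 0, 0, 0, 0, 0, 0],
  ],
)

```text
t: 12.4
ee_pos: [656.0, 319.5, 354.1]
orientation: [-0.747, -3.049, 0.004]
ft_force: [-0.4, -0.8, -1.3]
width: 21.6
grasp_force: 30.0
```

```bash
python3 - <<'E'
from h import *
tgt(657.8,320.8,63.5,1.0926)
a=cam('top')
A=cv2.resize(a['pixels'][150:270,220:360],None,fx=4.5,fy=4.5,interpolation=cv2.INTER_CUBIC)
cv2.imwrite('pics/m3.png',A[:,:,::-1])
C=cloud(a); P=pf(C); z=C[...,2]; m=(z>50)&(z<70)&(abs(P[...,1])<60)&(P[...,0]>-224)&(P[...,0]<-90); print('on bed top',m.sum())
hsv=cv2.cvtColor(a['pixels'],cv2.COLOR_RGB2HSV); 
w=cam('wrist'); C=cloud(w);
# mat: black flat region
hs=cv2.cvtColor(w['pixels'],cv2.COLOR_RGB2HSV); m=(hs[...,2]<60)&(abs(C[...,2])<12)&(np.hypot(C[...,0]-645,C[...,1]-323)<110)
m=m.astype(np.uint8); c,_=cv2.findContours(m,0,1); c=max(c,key=cv2.contourArea); print(cv2.contourArea(c),plane(w,cv2.boxPoints(cv2.minAreaRect(c)),3).round(1).tolist())
E
```

```text
units [-0.03   0.058  5.812] wz -0.019 now [656.  319.5 354.1] yaw 1.09 tilt [-0.0031 -0.0019] q6 -0.65 F [-0.4 -0.8 -1.3] w 21.6 g 30.0 t 12.4
on bed top 5Traceback (most recent call last):
  File "<stdin>", line 11, in <module>
ValueError: max() iterable argument is empty
```

View pics/m3.png

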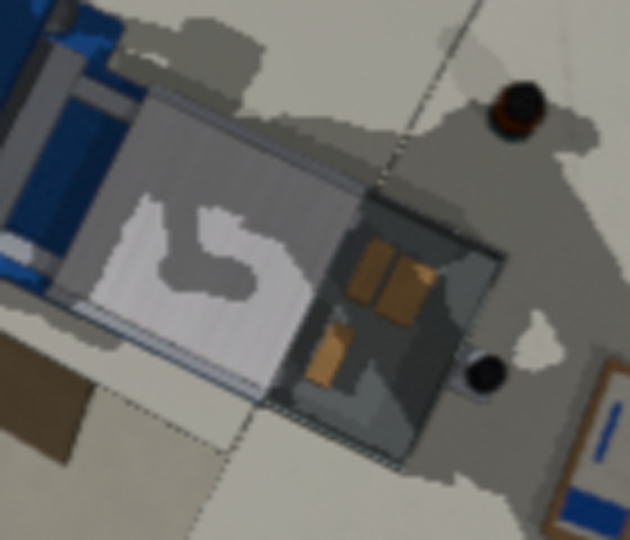

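All three offcuts lie in the tray (405,288; 370,270; 328,355) and the bed is clear. Now I'll set the block down.

>>> step_arm(
  plan=[
    [-1, -0.03, 0.06, 0.5, 0, 0, 0],
    [-1, 0, 0, 0.9, 0, 0, 0],
    [-1, 0, 0, 1, 0, 0, 0],
    [-1, 0, 0, 1, 0, 0, 0],
    [-1, 0, 0, 0.9, 0, 0, 0],
    [-1, 0, 0, 0.7, 0, 0, 0],
    [-1, 0, 0, 0.4, 0, 0, 0],
    [-1, 0, 0, 0.2, 0, 0, 0],
    [-1, 0, 0, 0.1, 0, 0, 0],
    [-1, 0, 0, 0.05, 0, 0, 0],
    [-1, 0, 0, 0.0, 0, 0, 0],
    [-1, 0, 0, 0.0, 0, 0, 0],
  ],
)

```text
t: 14.0
ee_pos: [659.9, 322.4, 69.4]
orientation: [0.747, 3.051, 0.001]
ft_force: [-0.1, 0.4, -0.3]
width: 21.9
grasp_force: 30.0
```

>>> step_arm(
  plan=[
    [-1, 0, 0, 0.06, 0, 0, 0],
    [-1, 0, 0, 0.05, 0, 0, 0],
    [-1, 0, 0, 0.0, 0, 0, 0],
    [-1, 0, 0, 0.0, 0, 0, 0],
  ],
)

```text
t: 14.5
ee_pos: [659.5, 322.2, 63.1]
orientation: [-0.748, -3.051, 0.0]
ft_force: [0.5, -0.8, -0.8]
width: 22.0
grasp_force: 30.0
```

>>> step_arm(
  plan=[
    [1, 0, 0, 0, 0, 0, 0],
    [1, 0, 0, 0, 0, 0, 0],
    [1, 0, 0, 0, 0, 0, 0],
    [1, 0, 0, -0.3, 0, 0, 0],
    [1, 0, 0, -0.7, 0, 0, 0],
    [1, 0, 0, -1, 0, 0, 0],
    [1, 0, 0, -1, 0, 0, 0],
    [1, 0, 0, -1, 0, 0, 0],
    [1, 0, 0, -1, 0, 0, 0],
    [1, 0, 0, -0.8, 0, 0, 0],
    [1, 0, -0.4, 0, 0, 0, 0],
    [1, 0, -0.8, 0, 0, 0, 0],
    [1, 0, -1, 0, 0, 0, 0],
    [1, 0, -1, 0, 0, 0, 0],
    [1, 0, -1, 0, 0, 0, 0],
    [1, 0, -1, 0, 0, 0, 0],
    [1, 0, -1, 0, 0, 0, 0],
    [1, 0, -1, 0, 0, 0, 0],
    [1, 0, -1, 0, 0, 0, 0],
    [1, 0, -1, 0, 0, 0, 0],
  ],
)

```text
t: 17.0
ee_pos: [445.9, -86.9, 354.4]
orientation: [0.747, 3.049, -0.0]
ft_force: [0.3, -0.2, 0.1]
width: 87.6
grasp_force: 0.0
```

>>> step_arm(
  plan=[
    [1, 0, -0.9, 0, 0, 0, 0],
    [1, 0, -0.7, 0, 0, 0, 0],
    [1, 0, -0.4, 0, 0, 0, 0],
    [1, 0, 0, 0, 0, 0, 0],
    [1, 0, 0, 0, 0, 0, 0],
  ],
)

```text
t: 17.62
ee_pos: [400.8, -174.0, 353.8]
orientation: [0.748, 3.05, 0.0]
ft_force: [-0.2, -0.4, -0.3]
width: 87.6
grasp_force: 0.0
```

```bash
cat > b.py <<'E'
from h import *
def boards(im,show=True,hmin=8,hmax=60):
    """board tops: label colour spots -> surrounding high contour"""
    C=cloud(im); z=C[...,2]; m=((z>hmin)&(z<hmax)).astype(np.uint8)
    hs=cv2.cvtColor(im['pixels'],cv2.COLOR_RGB2HSV).astype(int)
    for n,lo,hi in (('blue',105,125),('green',50,75),('red',0,5),('orange',8,14)):
        k=((hs[...,0]>=lo)&(hs[...,0]<=hi)&(hs[...,1]>150)&(hs[...,2]>70)&(m>0)).astype(np.uint8)
        cs,_=cv2.findContours(k,0,1)
        if not cs: continue
        c=max(cs,key=cv2.contourArea)
        if cv2.contourArea(c)<40: continue
        p=cv2.boxPoints(cv2.minAreaRect(c)).mean(0).astype(int); h=np.nanmedian(z[max(p[1]-5,0):p[1]+6,max(p[0]-5,0):p[0]+6])
        mm=((abs(z-h)<6)).astype(np.uint8); mm=cv2.morphologyEx(mm,cv2.MORPH_OPEN,np.ones((5,5)))
        nl,lab=cv2.connectedComponents(mm); q=(lab==lab[p[1],p[0]]).astype(np.uint8)
        c=max(cv2.findContours(q,0,1)[0],key=cv2.contourArea); b=cv2.boxPoints(cv2.minAreaRect(c)); h=np.nanmedian(z[q>0])
        W=plane(im,b,h)[:,:2]; e=[W[1]-W[0],W[2]-W[1]]; e.sort(key=np.linalg.norm); a=np.arctan2(e[1][1],e[1][0])%np.pi
        print(n,'px',b.round().astype(int).tolist(),'h',h.round(1),'c',W.mean(0).round(1),'size',[round(np.linalg.norm(i),1) for i in e],'long yaw',a.round(3),'pf',pf(W.mean(0)).round(1))
E
python3 - <<'E'
from b import *
tgt(383,-220,200,None)
w=cam('wrist'); save(w,'w3.png'); boards(w)
print('--top'); t=cam('top'); boards(t)
C=cloud(t); m=(C[...,2]>60)&(np.hypot(C[...,0]-640,C[...,1]-330)<70); print('ridge',np.nanmean(C[m],0).round(1),m.sum())
P=pf(C); m=(C[...,2]>78)&(C[...,2]<100)&(abs(P[...,1])<25)&(abs(P[...,0]+345)<30); print('handle',np.nanmean(P[m],0),m.sum())
E
```

```text
units [-0.106 -0.981  3.075] wz 0.0 now [ 400.8 -174.   353.8] yaw 1.09 tilt [ 0.001  -0.0002] q6 -1.53 F [-0.2 -0.4 -0.3] w 87.6 g 0.0 t 17.62
blue px [[478, 142], [550, 142], [550, 203], [478, 203]] h 11.4 c [584.4 156.5] size [np.float64(99.3), np.float64(108.9)] long yaw 1.085 pf [-12.1  -1.5]
green px [[145, 131], [180, 127], [190, 206], [155, 210]] h 27.2 c [ 326.5 -319.6] size [np.float64(52.3), np.float64(121.2)] long yaw 2.711 pf [-553.5    8.5]
--top
blue px [[225, 180], [242, 177], [244, 190], [227, 193]] h 13.0 c [578.  118.1] size [np.float64(36.9), np.float64(50.0)] long yaw 1.751 pf [-49.1 -13.5]
green px [[380, 277], [391, 277], [391, 284], [380, 284]] h 29.9 c [ 299.7 -297.6] size [np.float64(19.2), np.float64(30.2)] long yaw 1.555 pf [-546.3   42.4]
ridge [639.4 326.8  88.6] 303
handle [-342.48147713    6.36069639] 12
```

View pics/w3.png

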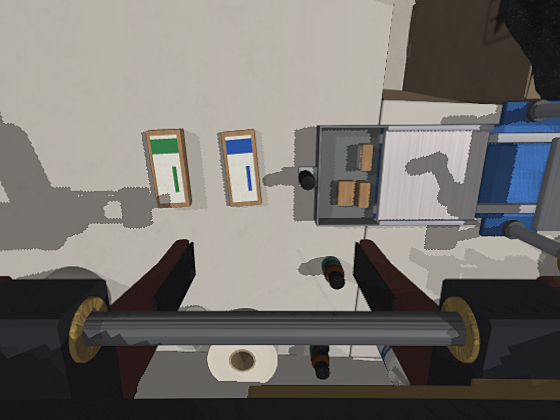

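Green lies at (168,168) and blue at (240,168), with both labels up; the tray with its three offcuts is at (347,180) and the block is back on its mat. Next I'll pick the green top board.

```bash
python3 - <<'E'
from h import *
tgt(326.5,-319.6,16.5,1.140)
E
```

```text
units [-0.022 -3.277  6.739] wz -0.407 now [ 401.  -173.7  353.5] yaw 1.091 tilt [ 0.0004 -0.    ] q6 -1.53 F [0.7 0.2 0. ] w 88.0 g 0.0 t 17.73
```

>>> step_arm(
  plan=[
    [1, 0, -0.4, 0.2, 0, 0, 0],
    [1, 0, -0.8, 0.6, 0, 0, 0],
    [1, 0, -0.9, 0.8, 0, 0, 0],
    [1, -0.02, -0.8, 0.8, 0, 0, 0],
    [1, 0, -0.38, 0.8, 0, 0, 0],
    [1, 0, 0, 0.8, 0, 0, -0.41],
    [1, 0, 0, 0.8, 0, 0, 0],
    [1, 0, 0, 0.7, 0, 0, 0],
    [1, 0, 0, 0.4, 0, 0, 0],
    [1, 0, 0, 0, 0, 0, 0],
    [1, 0, 0, 0, 0, 0, 0],
    [1, 0, 0, 0, 0, 0, 0],
  ],
)

```text
t: 19.23
ee_pos: [326.4, -320.8, 59.2]
orientation: [0.672, 3.067, -0.002]
ft_force: [-0.2, -0.3, -0.3]
width: 88.0
grasp_force: 0.0
```

```bash
python3 - <<'E'
from b import *
tgt(326.5,-319.6,16.5,1.140)
w=cam('wrist'); save(w,'w4.png'); boards(w); C=cloud(w); M=R.from_rotvec(get_obs()['orientation']).as_matrix()
hs=cv2.cvtColor(w['pixels'],cv2.COLOR_RGB2HSV)
k=((hs[...,1]<60)&(hs[...,2]>120)&(abs(C[...,2]-28)<8)).astype(np.uint8)
E
```

```text
units [0.01  0.022 0.854] wz -0.002 now [ 326.4 -320.8   59.2] yaw 1.14 tilt [ 0.0014 -0.0015] q6 -1.94 F [-0.2 -0.3 -0.3] w 88.0 g 0.0 t 19.23
blue px [[388, 296], [405, 141], [487, 150], [470, 305]] h 13.5 c [ 370.7 -220.1] size [np.float64(52.4), np.float64(110.3)] long yaw 2.709 pf [-444.8   15. ]
green px [[233, 143], [318, 143], [318, 310], [233, 310]] h 27.4 c [ 322.9 -319.4] size [np.float64(50.4), np.float64(113.1)] long yaw 2.748 pf [-555.    11.8]
```

>>> step_arm(
  plan=[
    [1, 0, 0.02, 0.4, 0, 0, -0.15],
    [1, 0, 0, 0.3, 0, 0, 0],
    [1, 0, 0, 0.15, 0, 0, 0],
    [1, 0, 0, 0, 0, 0, 0],
    [1, 0, 0, 0, 0, 0, 0],
    [-1, 0, 0, 0, 0, 0, 0],
    [-1, 0, 0, 0, 0, 0, 0],
    [-1, 0, 0, 0, 0, 0, 0],
    [-1, 0, 0, 0, 0, 0, 0],
    [-1, 0, 0, 0, 0, 0, 0],
    [-1, 0, 0, 0, 0, 0, 0],
  ],
)

```text
t: 20.65
ee_pos: [326.1, -319.4, 15.8]
orientation: [0.645, 3.075, -0.0]
ft_force: [0.4, 0.2, 1.9]
width: 51.9
grasp_force: 30.0
```

>>> step_arm(
  plan=[
    [-1, 0, 0, -0.2, 0, 0, 0],
    [-1, 0, 0, -0.4, 0, 0, 0],
    [-1, 0, 0, -0.7, 0, 0, 0.5],
    [-1, 0, 0, -0.8, 0, 0, 1],
    [-1, 0, 0, -0.8, 0, 0, 1],
    [-1, 0, 0, -0.6, 0, 0, 1],
    [-1, 0, 0, -0.3, 0, 0, 1],
    [-1, 0, 0, 0, 0, 0, 1],
    [-1, 0, 0, 0, 0, 0, 1],
    [-1, 0, 0, 0, 0, 0, 1],
    [-1, 0, 0, 0, 0, 0, 1],
    [-1, 0, 0, 0, 0, 0, 1],
    [-1, 0, 0, 0, 0, 0, 1],
    [-1, 0, 0, 0, 0, 0, 1],
    [-1, 0, 0, 0, 0, 0, 1],
    [-1, 0, 0, 0, 0, 0, 1],
    [-1, 0, 0, 0, 0, 0, 1],
    [-1, 0, 0, 0, 0, 0, 0],
    [-1, 0, 0, 0, 0, 0, 0],
  ],
)

```text
t: 23.02
ee_pos: [326.0, -319.3, 205.9]
orientation: [2.764, 1.493, 0.0]
ft_force: [-0.1, -0.5, -1.6]
width: 51.8
grasp_force: 30.0
```

```bash
python3 - <<'E'
from b import *
tgt(*wf(-152.5,0),42.8,-0.478)
t=cam('top'); cv2.imwrite('pics/t5.png',cv2.resize(t['pixels'][180:330,300:440],None,fx=4,fy=4)[:,:,::-1]); 
E
```

```text
units [ 7.995 -0.64   3.261] wz -0.853 now [ 326.  -319.3  205.9] yaw -0.58 tilt [ 0.0001 -0.0001] q6 -0.22 F [-0.1 -0.5 -1.6] w 51.8 g 30.0 t 23.02
```

View pics/t5.png

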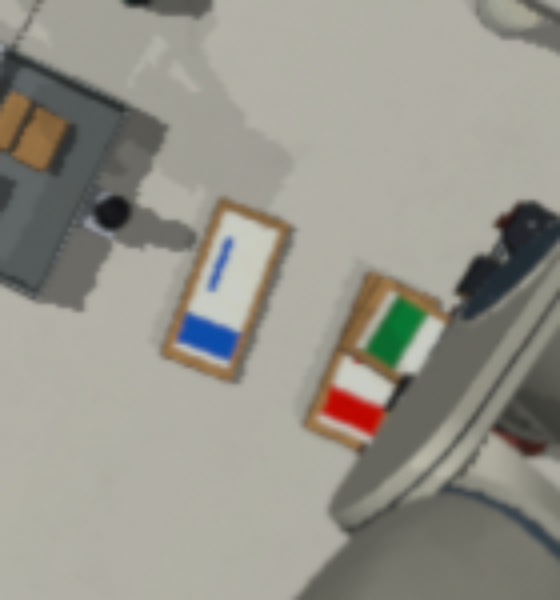

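The red-label board, label up, is now uncovered at (350,400); green is in the gripper. On to the bed.

>>> step_arm(
  plan=[
    [-1, 0, 0, 0, 0, 0, -0.85],
    [-1, 0.4, 0.02, 0, 0, 0, 0],
    [-1, 0.8, 0.02, 0, 0, 0, 0],
    [-1, 1, 0.02, 0, 0, 0, 0],
    [-1, 1, 0.02, 0, 0, 0, 0],
    [-1, 1, 0.02, 0, 0, 0, 0],
    [-1, 1, 0.02, 0, 0, 0, 0],
    [-1, 1, 0.02, 0, 0, 0, 0],
    [-1, 0.8, 0.02, 0, 0, 0, 0],
    [-1, 0.6, 0.02, 0, 0, 0, 0],
    [-1, 0.4, 0, 0.4, 0, 0, 0],
    [-1, 0, 0, 0.8, 0, 0, 0],
    [-1, 0, 0, 0.8, 0, 0, 0],
    [-1, 0, 0, 0.4, 0, 0, 0],
    [-1, 0, 0, 0, 0, 0, 0],
    [-1, 0, 0, 0, 0, 0, 0],
  ],
)

```text
t: 25.08
ee_pos: [519.6, 31.2, 86.4]
orientation: [2.686, 1.629, 0.001]
ft_force: [0.0, 0.5, -0.8]
width: 51.8
grasp_force: 30.0
```

```bash
python3 - <<'E'
from b import *
tgt(*wf(-152.5,0),42.8,-0.478)
w=cam('wrist'); save(w,'w6.png')
E
```

```text
units [ 0.014 -0.034  0.872] wz -0.018 now [519.6  31.2  86.4] yaw -0.48 tilt [0.001  0.0001] q6 0.52 F [ 0.   0.5 -0.8] w 51.8 g 30.0 t 25.07
```

View pics/w6.png

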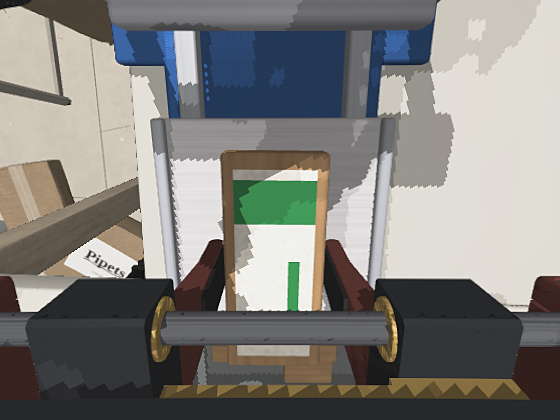

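The green board is over the bed: its far edge is at row 151, the bed's rear edge at row 118, and the ridges at columns 160 and 387. I'll compute the centring.

```bash
cat > c.py <<'E'
from b import *
def chk(w,yl=(-62,62)):
    C=cloud(w); z=C[...,2]; P=pf(C)
    hs=cv2.cvtColor(w['pixels'],cv2.COLOR_RGB2HSV).astype(int)
    # bed rear edge: bed-height points, max x per y band
    m=(abs(z-40)<4)&(abs(P[...,1])<60)&(P[...,0]>-140)&(P[...,0]<-50)
    for a,b in ((-60,-35),(35,60)):
        q=P[m&(P[...,1]>a)&(P[...,1]<b)]; print('bed rear x',len(q),np.percentile(q[:,0],[90,97,99.5]).round(1) if len(q) else '')
    m=(z>45)&(z<52)&(P[...,0]>-140)&(P[...,0]<-85)
    for s in (1,-1):
        q=P[m&(P[...,1]*s>55)&(P[...,1]*s<85)]; print('ridge',len(q),np.median(q,0).round(1) if len(q) else '')
    return C,P,z,hs
E
python3 - <<'E'
from c import *
w=cam('wrist'); C,P,z,hs=chk(w); o=get_obs(); bt=o['ee_pos'][2]-1.8+14
m=(z>bt-6)&(z<bt+5)&(abs(P[...,1])<45)&(P[...,0]<-60)&(P[...,0]>-180)
q=P[m]; print('board',len(q),'xmax',np.percentile(q[:,0],[90,97,99.5]).round(1),'z',np.median(z[m]))
for lo in (-140,-130,-120,-110): 
    r=q[(q[:,0]>lo)&(q[:,0]<lo+8)]; print(lo,np.percentile(r[:,1],[1,99]).round(1), r[:,1].mean().round(1))
print('tcp pf',pf(o['ee_pos']))
E
```

```text
bed rear x 3261 [-84.9 -81.2 -80. ]
bed rear x 3497 [-85.3 -81.6 -80.4]
ridge 1080 [-110.7   69.5]
ridge 1057 [-111.   -71.4]
board 16835 xmax [-102.2  -97.1  -95.5] z 98.42037710233308
-140 [-27.   23.2] -1.9
-130 [-27.1  23.4] -1.9
-120 [-27.2  23.2] -2.0
-110 [-27.3  22.9] -2.2
tcp pf [-153.0925133    -1.93964204]
```

>>> step_arm(
  plan=[
    [-1, 0, -0.02, 0.3, 0, 0, 0],
    [-1, 0, 0, 0.3, 0, 0, 0],
    [-1, 0, 0, 0.2, 0, 0, 0],
    [-1, 0, 0, 0.07, 0, 0, 0],
    [-1, 0, 0, 0, 0, 0, 0],
    [-1, 0, 0, 0, 0, 0, 0],
    [1, 0, 0, 0, 0, 0, 0],
    [1, 0, 0, 0, 0, 0, 0],
    [1, 0, 0, 0, 0, 0, 0],
    [1, 0, 0, -0.4, 0, 0, 0],
    [1, 0, 0, -0.8, 0, 0, 0],
    [1, 0, 0, -0.9, 0, 0, 0],
    [1, 0, 0, -0.5, 0, 0, 0],
    [1, 0, 0, 0, 0, 0, 0],
    [1, 0, 0, 0, 0, 0, 0],
  ],
)

```text
t: 27.05
ee_pos: [517.4, 31.6, 171.3]
orientation: [-2.686, -1.629, 0.002]
ft_force: [-0.1, 0.1, -0.2]
width: 87.3
grasp_force: 0.0
```

```bash
cat >> c.py <<'E'
def stack(w,bt):
    C,P,z,hs=chk(w); m=(z>bt-4)&(z<bt+5)&(abs(P[...,1])<45)&(P[...,0]<-60)&(P[...,0]>-240); q=P[m]
    print('board',len(q),'x',np.percentile(q[:,0],[.5,99.5]).round(1),'z',np.median(z[m]).round(1))
    for lo in (-140,-120,-110): 
        r=q[(q[:,0]>lo)&(q[:,0]<lo+8)]; print(lo,np.percentile(r[:,1],[1,99]).round(1))
E
python3 - <<'E'
from c import *
tgt(383,-220,200,1.22)
w=cam('wrist'); stack(w,54)
t=cam('top'); boards(t)
E
```

```text
units [-5.706 -0.059 -0.571] wz 12.009 now [517.4  31.6 171.3] yaw -0.481 tilt [-0.0013 -0.0001] q6 0.52 F [-0.1  0.1 -0.2] w 87.3 g 0.0 t 27.05
bed rear x 1851 [-85.  -81.5 -79.8]
bed rear x 1844 [-85.6 -81.3 -80.4]
ridge 542 [-111.    70.1]
ridge 558 [-110.5  -71. ]
board 7232 x [-213.8  -96.2] z 53.4
-140 [-25.1  25.6]
-120 [-25.6  25.1]
-110 [-25.3  24.8]
blue px [[214, 206], [218, 206], [218, 213], [214, 213]] h 13.3 c [508.4 171.7] size [np.float64(11.4), np.float64(20.1)] long yaw 3.132 pf [-33.6  72.9]
red px [[0, 0], [559, 0], [559, 419], [0, 419]] h 34.7 c [524.7  -4.4] size [np.float64(1154.1), np.float64(1595.7)] long yaw 1.547 pf [-182.5  -22.6]
```

>>> step_arm(
  plan=[
    [1, -0.4, 0, -0.4, 0, 0, 0],
    [1, -0.8, 0, -0.6, 0, 0, 0.5],
    [1, -0.9, 0.1, -0.6, 0, 0, 0],
    [1, -1, 0.06, -0.6, 0, 0, 0],
    [1, -1, 0.06, -0.4, 0, 0, 0],
    [1, -1, 0.06, 0, 0, 0, 0],
    [1, -0.9, 0.06, 0, 0, 0, 0],
    [1, -0.6, 0.04, 0, 0, 0, 0],
    [1, -0.3, 0, 0, 0, 0, 0.5],
    [1, 0, 0, 0, 0, 0, 1],
    [1, 0, 0, 0, 0, 0, 1],
    [1, 0, 0, 0, 0, 0, 1],
    [1, 0, 0, 0, 0, 0, 1],
    [1, 0, 0, 0, 0, 0, 1],
    [1, 0, 0, 0, 0, 0, 1],
    [1, 0, 0, 0, 0, 0, 1],
    [1, 0, 0, 0, 0, 0, 1],
    [1, 0, 0, 0, 0, 0, 1],
    [1, 0, 0, 0, 0, 0, 1],
    [1, 0, 0, 0, 0, 0, 1],
  ],
)

```text
t: 29.65
ee_pos: [360.1, -275.0, 301.4]
orientation: [-3.091, 0.555, 0.002]
ft_force: [0.3, -0.4, 0.1]
width: 87.7
grasp_force: 0.0
```

```bash
python3 - <<'E'
from b import *
tgt(383,-220,2.5,1.216)
w=cam('wrist'); save(w,'w7.png'); boards(w,hmin=9,hmax=35); print(proj(w,[[383,-220,14],[326,-320,14]]))
E
```

```text
units [ 0.055 -1.186  5.979] wz -0.005 now [ 360.1 -275.   301.4] yaw -1.926 tilt [-0.001   0.0011] q6 1.25 F [ 0.3 -0.4  0.1] w 87.7 g 0.0 t 29.65
blue px [[215, 129], [252, 129], [252, 213], [215, 213]] h 13.7 c [ 379.2 -221.9] size [np.float64(50.5), np.float64(119.7)] long yaw 2.767 pf [-442.5    6.6]
red px [[289, 221], [298, 139], [335, 143], [326, 225]] h 13.5 c [ 325.4 -320.9] size [np.float64(51.4), np.float64(119.4)] long yaw 2.7 pf [-555.3    8.8]
[[231.25425084 170.57257185]
 [311.17190784 183.58047113]]
```

View pics/w7.png

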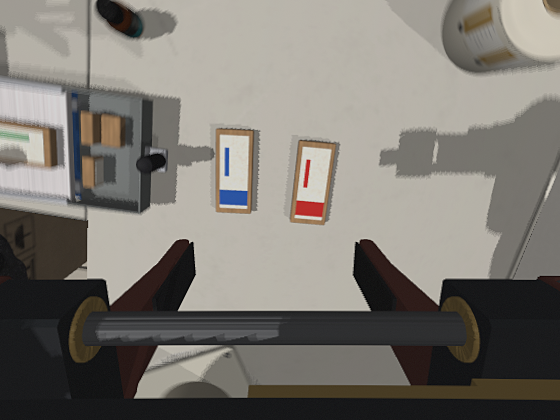

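Blue is at (234,170) and red at (313,182), both label up. The handle at (150,160) is close to the gripper body's swing, so I'll pick blue shifted 10 mm away from it.

```bash
python3 - <<'E'
from h import *
tgt(376.5,-231.1,3,-1.935)
E
```

```text
units [ 5.000e-03 -9.340e-01  5.969e+00] wz 0.036 now [ 360.1 -275.   301.4] yaw -1.931 tilt [-0.001   0.0011] q6 1.25 F [-0.6 -0.4 -0.1] w 87.9 g 0.0 t 29.7
```

>>> step_arm(
  plan=[
    [1, 0, -0.44, 0.2, 0, 0, 0],
    [1, 0, -0.49, 0.6, 0, 0, 0],
    [1, 0, 0, 1, 0, 0, 0],
    [1, 0, 0, 1, 0, 0, 0],
    [1, 0, 0, 1, 0, 0, 0],
    [1, 0, 0, 1, 0, 0, 0],
    [1, 0, 0, 0.6, 0, 0, 0],
    [1, 0, 0, 0.3, 0, 0, 0],
    [1, 0, 0, 0.2, 0, 0, 0],
    [1, 0, 0, 0, 0, 0, 0],
    [1, 0, 0, 0, 0, 0, 0],
  ],
)

```text
t: 31.08
ee_pos: [376.6, -232.4, 8.0]
orientation: [3.093, -0.546, 0.002]
ft_force: [0.6, 0.0, 0.7]
width: 87.7
grasp_force: 0.0
```

```bash
python3 - <<'E'
from h import *
tgt(376.5,-231.1,3,-1.935)
E
```

```text
units [-0.01  -0.024  0.1  ] wz 0.12 now [ 376.6 -232.4    8. ] yaw -1.921 tilt [ 0.0014 -0.0009] q6 1.34 F [0.6 0.  0.7] w 87.7 g 0.0 t 31.07
```

>>> step_arm(
  plan=[
    [1, 0, 0, 0.09, 0, 0, 0],
    [1, 0, 0, 0, 0, 0, 0],
    [-1, 0, 0, 0, 0, 0, 0],
    [-1, 0, 0, 0, 0, 0, 0],
    [-1, 0, 0, 0, 0, 0, 0],
    [-1, 0, 0, 0, 0, 0, 0],
    [-1, 0, 0, 0, 0, 0, 0],
    [-1, 0, 0, 0, 0, 0, 0],
    [-1, 0, 0, -0.2, 0, 0, 0],
    [-1, 0, 0, -0.5, 0, 0, 0],
    [-1, 0, 0, -0.8, 0, 0, 0],
    [-1, 0, 0, -0.9, 0, 0, -0.5],
    [-1, 0, 0, -0.8, 0, 0, -1],
    [-1, 0, 0, -0.5, 0, 0, -1],
    [-1, 0, 0, -0.2, 0, 0, -1],
    [-1, 0, 0, 0, 0, 0, -1],
    [-1, 0, 0, 0, 0, 0, -1],
    [-1, 0, 0, 0, 0, 0, -1],
    [-1, 0, 0, 0, 0, 0, -1],
    [-1, 0, 0, 0, 0, 0, -1],
  ],
)

```text
t: 33.58
ee_pos: [375.6, -232.0, 198.1]
orientation: [2.964, 1.039, -0.0]
ft_force: [0.6, 0.4, -0.3]
width: 51.9
grasp_force: 30.0
```

>>> step_arm(
  plan=[
    [-1, 0, 0, 0, 0, 0, -1],
    [-1, 0, 0, 0, 0, 0, -1],
    [-1, 0, 0, 0, 0, 0, -1],
    [-1, 0, 0, 0, 0, 0, -0.5],
    [-1, 0, 0, 0, 0, 0, 0],
    [-1, 0, 0, 0, 0, 0, 0],
  ],
)

```text
t: 34.33
ee_pos: [375.8, -232.0, 197.9]
orientation: [2.687, 1.627, 0.0]
ft_force: [-0.5, -0.0, -1.3]
width: 52.1
grasp_force: 30.0
```

```bash
python3 - <<'E'
from h import *
tgt(*wf(-155,0),100,-0.478)
E
```

```text
units [5.962 0.075 1.958] wz -0.032 now [ 375.8 -232.   197.9] yaw -0.482 tilt [ 0.0001 -0.0002] q6 -0.1 F [-0.5 -0.  -1.3] w 52.1 g 30.0 t 34.33
```

>>> step_arm(
  plan=[
    [-1, 0.4, 0.03, 0, 0, 0, 0],
    [-1, 0.8, 0.03, 0, 0, 0, 0],
    [-1, 1, 0.02, 0, 0, 0, 0],
    [-1, 1, 0, 0, 0, 0, 0],
    [-1, 1, 0, 0, 0, 0, 0],
    [-1, 0.9, 0, 0, 0, 0, 0],
    [-1, 0.6, 0, 0.2, 0, 0, 0],
    [-1, 0.26, 0, 0.6, 0, 0, 0],
    [-1, 0, 0, 0.8, 0, 0, 0],
    [-1, 0, 0, 0.4, 0, 0, 0],
    [-1, 0, 0, 0, 0, 0, 0],
    [-1, 0, 0, 0, 0, 0, 0],
  ],
)

```text
t: 35.83
ee_pos: [517.9, 30.3, 98.5]
orientation: [2.686, 1.628, 0.001]
ft_force: [-0.3, -0.7, -0.3]
width: 52.0
grasp_force: 30.0
```

```bash
cat >> c.py <<'E'
def held(w,off=3):
    o=get_obs(); bt=o['ee_pos'][2]-off+14; C,P,z,hs=chk(w)
    m=(z>bt-6)&(z<bt+5)&(abs(P[...,1])<45)&(P[...,0]<-60)&(P[...,0]>-180); q=P[m]
    print('board',len(q),'xmax',np.percentile(q[:,0],[90,97,99.5]).round(1),'z',np.median(z[m]).round(1))
    for lo in (-140,-120,-110):
        r=q[(q[:,0]>lo)&(q[:,0]<lo+8)]; print(lo,np.percentile(r[:,1],[1,99]).round(1))
    print('tcp pf',pf(o['ee_pos']).round(1))
E
python3 - <<'E'
from c import *
tgt(*wf(-155,0),57,-0.478); w=cam('wrist'); held(w)
E
```

```text
units [-0.005 -0.011  0.829] wz -0.026 now [517.9  30.3  98.5] yaw -0.481 tilt [0.001 0.   ] q6 0.52 F [-0.3 -0.7 -0.3] w 52.0 g 30.0 t 35.83
bed rear x 2996 [-84.9 -81.1 -79.8]
bed rear x 3007 [-84.7 -81.4 -80.2]
ridge 981 [-110.8   69.6]
ridge 954 [-111.3  -71.5]
board 16910 xmax [-102.2  -97.1  -95.4] z 109.1
-140 [-25.3  24.9]
-120 [-25.5  24.9]
-110 [-25.5  24.7]
tcp pf [-154.7   -0.7]
```

>>> step_arm(
  plan=[
    [-1, 0, 0, 0.3, 0, 0, 0],
    [-1, 0, 0, 0.3, 0, 0, 0],
    [-1, 0, 0, 0.15, 0, 0, 0],
    [-1, 0, 0, 0.06, 0, 0, 0],
    [-1, 0, 0, 0, 0, 0, 0],
    [-1, 0, 0, 0, 0, 0, 0],
    [1, 0, 0, 0, 0, 0, 0],
    [1, 0, 0, 0, 0, 0, 0],
    [1, 0, 0, 0, 0, 0, 0],
    [1, 0, 0, -0.4, 0, 0, 0],
    [1, 0, 0, -0.8, 0, 0, 0],
    [1, 0, 0, -0.9, 0, 0, 0],
    [1, 0, 0, -0.5, 0, 0, 0],
    [1, 0, 0, 0, 0, 0, 0],
    [1, 0, 0, 0, 0, 0, 0],
  ],
)

```text
t: 37.75
ee_pos: [516.6, 30.3, 186.3]
orientation: [-2.686, -1.629, 0.002]
ft_force: [-1.1, -0.4, -0.5]
width: 87.6
grasp_force: 0.0
```

```bash
python3 - <<'E'
from c import *
w=cam('wrist'); stack(w,68); tgt(325.4,-320.9,150,1.140)
E
```

```text
bed rear x 1682 [-85.7 -81.3 -80.4]
bed rear x 1678 [-85.5 -81.  -80.1]
ridge 500 [-111.4   70.1]
ridge 504 [-110.  -71.]
board 7213 x [-213.8  -96.1] z 67.4
-140 [-25.   25.9]
-120 [-24.7  25.6]
-110 [-25.3  25.9]
units [-7.993 -0.137  0.727] wz 12.675 now [516.3  30.3 185.9] yaw -0.481 tilt [-0.0022 -0.0001] q6 0.52 F [ 0.1 -0.5 -0. ] w 88.0 g 0.0 t 37.8
```

>>> step_arm(
  plan=[
    [1, -0.4, 0, 0, 0, 0, 0],
    [1, -0.8, -0.02, 0, 0, 0, 0],
    [1, -1, -0.02, 0, 0, 0, 0],
    [1, -1, -0.02, 0, 0, 0, 0],
    [1, -1, -0.02, 0, 0, 0, 0],
    [1, -1, -0.02, 0, 0, 0, 0],
    [1, -1, -0.02, 0, 0, 0, 0],
    [1, -0.9, -0.02, 0, 0, 0, 0],
    [1, -0.6, 0, 0, 0, 0, 0],
    [1, -0.3, 0, 0, 0, 0, 0.5],
    [1, 0, 0, 0, 0, 0, 1],
    [1, 0, 0, 0, 0, 0, 1],
    [1, 0, 0, 0, 0, 0, 1],
    [1, 0, 0, 0, 0, 0, 1],
    [1, 0, 0, 0, 0, 0, 1],
    [1, 0, 0, 0, 0, 0, 1],
    [1, 0, 0, 0, 0, 0, 1],
    [1, 0, 0, 0, 0, 0, 1],
    [1, 0, 0, 0, 0, 0, 1],
    [1, 0, 0, 0, 0, 0, 1],
  ],
)

```text
t: 40.3
ee_pos: [325.7, -320.4, 186.6]
orientation: [-3.129, 0.275, 0.002]
ft_force: [0.0, 0.3, -1.2]
width: 87.8
grasp_force: 0.0
```

>>> step_arm(
  plan=[
    [1, 0, 0, 0, 0, 0, 1],
    [1, 0, 0, 0, 0, 0, 1],
    [1, 0, 0, 0, 0, 0, 0.15],
    [1, 0, 0, 0, 0, 0, 0],
    [1, 0, 0, 0, 0, 0, 0],
  ],
)

```text
t: 40.92
ee_pos: [326.1, -321.0, 187.1]
orientation: [-3.07, 0.665, 0.0]
ft_force: [-0.6, -0.2, -0.5]
width: 87.4
grasp_force: 0.0
```

```bash
python3 - <<'E'
from b import *
w=cam('wrist'); boards(w,hmin=9,hmax=35); tgt(325.4,-320.9,3,1.140)
E
```

```text
red px [[249, 133], [298, 133], [298, 242], [249, 242]] h 13.6 c [ 325.6 -321.5] size [np.float64(50.0), np.float64(119.3)] long yaw 2.736 pf [-555.7    8.4]
units [-0.013  0.004  3.683] wz 0.031 now [ 326.1 -321.   187.1] yaw -1.998 tilt [-0.0001  0.0001] q6 1.19 F [-0.4 -0.2 -0.1] w 87.7 g 0.0 t 40.98
```

Aligned with red; now descend, grip and lift.

>>> step_arm(
  plan=[
    [1, -0.01, 0, 0.4, 0, 0, -0.1],
    [1, 0, 0, 0.9, 0, 0, 0],
    [1, 0, 0, 1, 0, 0, 0],
    [1, 0, 0, 0.7, 0, 0, 0],
    [1, 0, 0, 0.4, 0, 0, 0],
    [1, 0, 0, 0.2, 0, 0, 0],
    [1, 0, 0, 0.06, 0, 0, 0],
    [1, 0, 0, 0, 0, 0, 0],
    [1, 0, 0, 0, 0, 0, 0],
    [-1, 0, 0, 0, 0, 0, 0],
    [-1, 0, 0, 0, 0, 0, 0],
    [-1, 0, 0, 0, 0, 0, 0],
    [-1, 0, 0, 0, 0, 0, 0],
    [-1, 0, 0, 0, 0, 0, 0],
    [-1, 0, 0, 0, 0, 0, 0],
    [-1, 0, 0, 0, 0, 0, 0],
  ],
)

```text
t: 42.98
ee_pos: [325.6, -320.9, 4.2]
orientation: [3.074, -0.648, -0.0]
ft_force: [0.2, 1.0, 2.2]
width: 51.5
grasp_force: 29.9
```

>>> step_arm(
  plan=[
    [-1, 0, 0, -0.2, 0, 0, 0],
    [-1, 0, 0, -0.5, 0, 0, 0],
    [-1, 0, 0, -0.8, 0, 0, 0],
    [-1, 0, 0, -0.9, 0, 0, -0.5],
    [-1, 0, 0, -0.8, 0, 0, -1],
    [-1, 0, 0, -0.5, 0, 0, -1],
    [-1, 0, 0, -0.2, 0, 0, -1],
    [-1, 0, 0, 0, 0, 0, -1],
    [-1, 0, 0, 0, 0, 0, -1],
    [-1, 0, 0, 0, 0, 0, -1],
    [-1, 0, 0, 0, 0, 0, -1],
    [-1, 0, 0, 0, 0, 0, -1],
    [-1, 0, 0, 0, 0, 0, -1],
    [-1, 0, 0, 0, 0, 0, -1],
    [-1, 0, 0, 0, 0, 0, -1],
    [-1, 0, 0, 0, 0, 0, -1],
    [-1, 0, 0, 0, 0, 0, 0],
    [-1, 0, 0, 0, 0, 0, 0],
  ],
)

```text
t: 45.22
ee_pos: [325.6, -320.8, 199.4]
orientation: [2.693, 1.618, 0.0]
ft_force: [-0.4, -0.1, -0.7]
width: 51.4
grasp_force: 29.9
```

```bash
python3 - <<'E'
from h import *
tgt(*wf(-155,0),120,-0.478)
E
```

```text
units [8.001 0.087 1.588] wz -0.091 now [ 325.6 -320.8  199.4] yaw -0.489 tilt [ 0.0001 -0.0001] q6 -0.32 F [-0.4 -0.1 -0.7] w 51.4 g 29.9 t 45.23
```

>>> step_arm(
  plan=[
    [-1, 0.4, 0.02, 0, 0, 0, -0.09],
    [-1, 0.8, 0.02, 0, 0, 0, 0],
    [-1, 1, 0.03, 0, 0, 0, 0],
    [-1, 1, 0.03, 0, 0, 0, 0],
    [-1, 1, 0.03, 0, 0, 0, 0],
    [-1, 1, 0.03, 0, 0, 0, 0],
    [-1, 1, 0, 0, 0, 0, 0],
    [-1, 0.9, 0, 0, 0, 0, 0],
    [-1, 0.6, 0, 0.2, 0, 0, 0],
    [-1, 0.3, 0, 0.6, 0, 0, 0],
    [-1, 0, 0, 0.5, 0, 0, 0],
    [-1, 0, 0, 0.3, 0, 0, 0],
    [-1, 0, 0, 0, 0, 0, 0],
    [-1, 0, 0, 0, 0, 0, 0],
  ],
)

```text
t: 46.98
ee_pos: [516.7, 30.7, 119.9]
orientation: [2.683, 1.634, 0.002]
ft_force: [0.9, -0.1, -0.7]
width: 51.8
grasp_force: 29.9
```

```bash
python3 - <<'E'
from c import *
tgt(*wf(-155,0),72,-0.478); w=cam('wrist'); held(w,4)
E
```

```text
units [-0.001  0.012  0.958] wz 0.011 now [516.7  30.7 119.9] yaw -0.477 tilt [0.0011 0.0001] q6 0.51 F [ 0.9 -0.1 -0.7] w 51.8 g 29.9 t 46.98
bed rear x 2308 [-84.5 -81.6 -80.2]
bed rear x 2316 [-84.6 -81.7 -80.4]
ridge 812 [-111.2   69.8]
ridge 828 [-112.   -71.4]
board 16472 xmax [-103.   -97.9  -96.2] z 129.1
-140 [-24.5  25.7]
-120 [-24.8  25.5]
-110 [-25.   25.5]
tcp pf [-154.9    0.5]
```

>>> step_arm(
  plan=[
    [-1, 0, 0, 0.3, 0, 0, 0],
    [-1, 0, 0, 0.35, 0, 0, 0],
    [-1, 0, 0, 0.2, 0, 0, 0],
    [-1, 0, 0, 0.08, 0, 0, 0],
    [-1, 0, 0, 0, 0, 0, 0],
    [-1, 0, 0, 0, 0, 0, 0],
    [1, 0, 0, 0, 0, 0, 0],
    [1, 0, 0, 0, 0, 0, 0],
    [1, 0, 0, 0, 0, 0, 0],
    [1, 0, 0, -0.4, 0, 0, 0],
    [1, 0, 0, -0.8, 0, 0, 0],
    [1, 0, 0, -0.9, 0, 0, 0],
    [1, 0, 0, -0.5, 0, 0, 0],
    [1, 0, 0, 0, 0, 0, 0],
    [1, 0, 0, 0, 0, 0, 0],
  ],
)

```text
t: 48.9
ee_pos: [515.5, 30.9, 201.8]
orientation: [-2.682, -1.635, 0.002]
ft_force: [-0.0, 0.1, -1.0]
width: 88.0
grasp_force: 0.0
```

```bash
python3 - <<'E'
from c import *
w=cam('wrist'); stack(w,82); save(w,'w8.png'); tgt(*wf(-345,0),200,-0.478)
E
```

```text
bed rear x 1540 [-85.6 -81.  -80. ]
bed rear x 1514 [-85.2 -81.2 -80.2]
ridge 449 [-111.4   70.1]
ridge 464 [-110.1  -70.9]
board 7163 x [-214.4  -96.2] z 81.4
-140 [-23.8  26.4]
-120 [-24.1  26.9]
-110 [-24.8  26.7]
units [-3.791  0.032  0.032] wz 0.019 now [515.3  30.9 201.4] yaw -0.476 tilt [-0.0022 -0.0001] q6 0.51 F [-0.  -0.5 -0.3] w 87.8 g 0.0 t 48.95
```

View pics/w8.png

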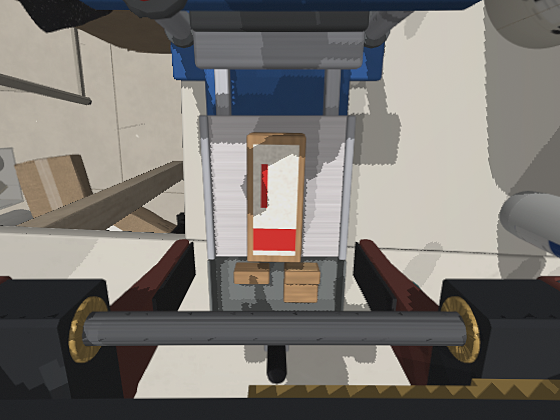

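The red board tops the stack squarely at (276,195), label up, with the offcuts still in the tray at (252,272) and (300,283). Now the handle.

>>> step_arm(
  plan=[
    [1, -0.4, 0.03, 0, 0, 0, 0],
    [1, -0.8, 0, 0, 0, 0, 0],
    [1, -1, 0, 0, 0, 0, 0],
    [1, -0.9, 0, 0, 0, 0, 0],
    [1, -0.5, 0, 0.2, 0, 0, 0],
    [1, -0.17, 0, 0.6, 0, 0, 0],
    [1, 0, 0, 0.8, 0, 0, 0],
    [1, 0, 0, 0.7, 0, 0, 0],
    [1, 0, 0, 0.4, 0, 0, 0],
    [1, 0, 0, 0.2, 0, 0, 0],
    [1, 0, 0, 0, 0, 0, 0],
    [1, 0, 0, 0, 0, 0, 0],
  ],
)

```text
t: 50.45
ee_pos: [431.5, -137.6, 58.2]
orientation: [2.682, 1.635, 0.001]
ft_force: [-0.1, -0.2, 0.3]
width: 87.7
grasp_force: 0.0
```

```bash
python3 - <<'E'
from c import *
w=cam('wrist'); C=cloud(w); P=pf(C); z=C[...,2]
m=(z>76)&(z<100)&(abs(P[...,1])<30)&(P[...,0]<-320)&(P[...,0]>-375); print('handle',m.sum(),np.nanmean(P[m],0).round(1)); m=(z>46)&(z<54)&(abs(P[...,1])<50)&(P[...,0]<-310)&(P[...,0]>-345); print('wall',m.sum(),np.percentile(P[m][:,0],[2,50,98]).round(1))
tgt(*wf(-344,0),55,-0.478)
E
```

```text
handle 1710 [-341.7   -0.9]
wall 1210 [-338.1 -324.4 -323.1]
units [-0.009 -0.024  0.068] wz 0.018 now [ 431.6 -137.6   58.4] yaw -0.476 tilt [ 0.0013 -0.0005] q6 0.14 F [ 0.4  0.3 -1.4] w 87.7 g 0.0 t 50.5
```

>>> step_arm(
  plan=[
    [-1, 0, -0.02, 0.05, 0, 0, 0],
    [-1, 0, 0, 0, 0, 0, 0],
    [-1, 0, 0, 0, 0, 0, 0],
    [-1, 0, 0, 0, 0, 0, 0],
    [-1, 0, 0, 0, 0, 0, 0],
    [-1, 0, 0, 0, 0, 0, 0],
    [-1, 0, 0, 0, 0, 0, 0],
    [-1, 0, 0, 0, 0, 0, 0],
    [-1, 0.04, 0, 0, 0, 0, 0],
    [-1, 0.1, 0, 0, 0, 0, 0],
    [-1, 0.16, 0, 0, 0, 0, 0],
    [-1, 0.2, 0, 0, 0, 0, 0],
    [-1, 0.2, 0, 0, 0, 0, 0],
    [-1, 0.2, 0, 0, 0, 0, 0],
    [-1, 0.2, 0, 0, 0, 0, 0],
    [-1, 0.2, 0, 0, 0, 0, 0],
    [-1, 0.2, 0, 0, 0, 0, 0],
    [-1, 0.2, 0, 0, 0, 0, 0],
    [-1, 0.2, 0, 0, 0, 0, 0],
    [-1, 0.2, 0, 0, 0, 0, 0],
  ],
)

```text
t: 53.0
ee_pos: [480.0, -44.0, 55.3]
orientation: [2.68, 1.634, 0.003]
ft_force: [6.1, -5.5, -6.2]
width: 21.6
grasp_force: 30.0
```

>>> step_arm(
  plan=[
    [-1, 0.2, 0, 0, 0, 0, 0],
    [-1, 0.2, 0, 0, 0, 0, 0],
    [-1, 0.2, 0, 0, 0, 0, 0],
    [-1, 0.2, 0, 0, 0, 0, 0],
    [-1, 0.14, 0, 0, 0, 0, 0],
    [-1, 0.08, 0, 0, 0, 0, 0],
    [-1, 0.04, 0, 0, 0, 0, 0],
    [-1, 0, 0, 0, 0, 0, 0],
    [-1, 0, 0, 0, 0, 0, 0],
  ],
)

```text
t: 54.12
ee_pos: [502.8, 0.2, 55.3]
orientation: [2.678, 1.635, -0.003]
ft_force: [0.8, -25.8, 1.1]
width: 21.5
grasp_force: 30.0
```

```bash
python3 - <<'E'
from c import *
tgt(*wf(-190,0),55,-0.478); print(pf(get_obs()['ee_pos']))
E
```

```text
units [-0.032 -0.02   0.006] wz 0.031 now [5.028e+02 2.000e-01 5.530e+01] yaw -0.474 tilt [ 0.0002 -0.0041] q6 0.46 F [  0.8 -25.8   1.1] w 21.5 g 30.0 t 54.12
[-188.42774707   -0.99893892]
```

>>> step_arm(
  plan=[
    [1, 0, 0, 0, 0, 0, 0],
    [1, 0, 0, 0, 0, 0, 0],
    [1, 0, 0, 0, 0, 0, 0],
    [1, 0, 0, -0.3, 0, 0, 0],
    [1, 0, 0, -0.8, 0, 0, 0],
    [1, 0, 0, -1, 0, 0, 0],
    [1, 0, 0, -1, 0, 0, 0],
    [1, 0, 0, -1, 0, 0, 0],
    [1, 0, 0, -1, 0, 0, 0],
    [1, 0, 0, -0.8, 0, 0, 0],
    [1, 0.3, -0.1, 0, 0, 0, 0],
    [1, 0.7, -0.3, 0, 0, 0, 0],
    [1, 0.8, -0.3, 0, 0, 0, 0],
    [1, 0.7, -0.2, 0, 0, 0, 0],
    [1, 0.4, -0.1, 0, 0, 0, 0],
    [1, 0.18, 0, 0, 0, 0, 0],
    [1, 0, 0, 0, 0, 0, 0],
    [1, 0, 0, 0, 0, 0, 0],
  ],
)

```text
t: 56.38
ee_pos: [528.6, 162.5, 350.1]
orientation: [2.683, 1.634, -0.001]
ft_force: [0.6, 0.2, -0.3]
width: 87.7
grasp_force: 0.0
```

```bash
python3 - <<'E'
from c import *
w=cam('wrist'); save(w,'w9.png'); C=cloud(w); P=pf(C); z=C[...,2]; hs=cv2.cvtColor(w['pixels'],cv2.COLOR_RGB2HSV)
k=((hs[...,0]<8)|(hs[...,0]>172))&(hs[...,1]>150)&(np.hypot(P[...,0]+31.6,P[...,1]-48.7)<30)
print('knob',k.sum(),np.nanmax(z[k])); t=k&(z>np.nanpercentile(z[k],90)-3); print(np.nanmean(P[t],0).round(1),np.nanmedian(z[t]), np.nanpercentile(P[t],[2,98],axis=0).round(1).tolist())
tgt(*wf(-31.6,48.7),237,-0.478)
t=cam('top'); C=cloud(t); P=pf(C); z=C[...,2]; m=(z>44)&(z<56)&(P[...,0]<-150)&(P[...,0]>-185)&(abs(P[...,1])<50); print('tray wall',m.sum(),np.median(P[m],0))
s=cam('scene'); C=cloud(s); P=pf(C); z=C[...,2]; m=(z>70)&(z<95)&(P[...,0]<-165)&(P[...,0]>-215)&(abs(P[...,1])<25); print('handle',m.sum(),np.median(P[m],0))
E
```

```text
knob 992 274.75539224137424
[-29.4  48.7] 272.67885465822405 [[-40.5, 37.6], [-18.8, 59.5]]
units [0.019 0.039 2.263] wz 0.009 now [528.6 162.4 350.2] yaw -0.477 tilt [-0.0002 -0.0003] q6 0.75 F [ 0.8 -0.2  0.6] w 87.8 g 0.0 t 56.42
tray wall 48 [-169.37566017    2.67641877]
handle 46 [-189.50835533    4.79262284]
```

>>> step_arm(
  plan=[
    [0.2, 0.03, 0.04, 0.3, 0, 0, 0],
    [0.2, 0, 0, 0.6, 0, 0, 0],
    [0.2, 0, 0, 0.6, 0, 0, 0],
    [0.2, 0, 0, 0.4, 0, 0, 0],
    [0.2, 0, 0, 0.2, 0, 0, 0],
    [0.2, 0, 0, 0.1, 0, 0, 0],
    [0.2, 0, 0, 0, 0, 0, 0],
    [0.2, 0, 0, 0, 0, 0, 0],
    [-1, 0, 0, 0, 0, 0, 0],
    [-1, 0, 0, 0, 0, 0, 0],
    [-1, 0, 0, 0, 0, 0, 0],
    [-1, 0, 0, 0, 0, 0, 0],
    [-1, 0, 0, 0, 0, 0, 0],
  ],
)

```text
t: 58.15
ee_pos: [531.5, 163.8, 240.3]
orientation: [2.682, 1.635, 0.001]
ft_force: [1.1, 0.1, -0.2]
width: 25.5
grasp_force: 30.0
```

```bash
cat > k.py <<'E'
from h import *
def circ(a0,n,step=np.radians(15),r=58):
    a=a0-step*np.arange(n+1); p=r*np.stack([np.cos(a),np.sin(a)],1); d=np.diff(p,axis=0)/50
    dz=16*step/(2*np.pi)/50
    print([[-1,round(x,3),round(-y,3),round(dz,3),0,0,0] for x,y in d])
E
python3 - <<'E'
from k import *
o=get_obs(); print(pf(o['ee_pos']).round(1)); tgt(*wf(-30.5,48.8),237,-0.478)
circ(2.128,6)
E
```

```text
[-30.   48.8]
units [-0.011 -0.     0.067] wz 0.018 now [531.5 163.8 240.3] yaw -0.476 tilt [0.0006 0.0002] q6 0.75 F [ 1.1  0.1 -0.2] w 25.5 g 30.0 t 58.15
[[-1, np.float64(0.276), np.float64(-0.125), np.float64(0.013), 0, 0, 0], [-1, np.float64(0.299), np.float64(-0.05), np.float64(0.013), 0, 0, 0], [-1, np.float64(0.301), np.float64(0.029), np.float64(0.013), 0, 0, 0], [-1, np.float64(0.284), np.float64(0.106), np.float64(0.013), 0, 0, 0], [-1, np.float64(0.246), np.float64(0.176), np.float64(0.013), 0, 0, 0], [-1, np.float64(0.192), np.float64(0.234), np.float64(0.013), 0, 0, 0]]
```

>>> step_arm(
  plan=[
    [-1, 0.275, -0.125, 0.013, 0, 0, 0],
    [-1, 0.3, -0.05, 0.013, 0, 0, 0],
    [-1, 0.3, 0.03, 0.013, 0, 0, 0],
    [-1, 0.285, 0.105, 0.013, 0, 0, 0],
    [-1, 0.245, 0.175, 0.013, 0, 0, 0],
    [-1, 0.19, 0.235, 0.013, 0, 0, 0],
    [-1, 0, 0, 0, 0, 0, 0],
    [-1, 0, 0, 0, 0, 0, 0],
  ],
)

```text
t: 59.15
ee_pos: [584.9, 225.9, 236.3]
orientation: [2.68, 1.635, -0.001]
ft_force: [1.8, -6.7, 3.3]
width: 25.2
grasp_force: 30.0
```

```bash
python3 - <<'E'
from k import *
o=get_obs(); p=pf(o['ee_pos']); print(p.round(1),np.arctan2(p[1],p[0]),np.hypot(*p)); a=2.128-np.pi/2; tgt(*wf(58*np.cos(a),58*np.sin(a)),237,-0.478)
im=cam('scene'); cv2.imwrite('pics/s9.png',cv2.resize(im['pixels'][140:270,170:340],None,fx=4.5,fy=4.5,interpolation=cv2.INTER_CUBIC)[:,:,::-1])
circ(a,18)
E
```

```text
[49.7 29.9] 0.5412851602140116 58.00717669958365
units [-0.01  -0.016 -0.014] wz 0.022 now [584.9 225.9 236.3] yaw -0.475 tilt [ 0.0005 -0.0022] q6 0.83 F [ 1.8 -6.7  3.3] w 25.2 g 30.0 t 59.15
[[-1, np.float64(0.125), np.float64(0.276), np.float64(0.013), 0, 0, 0], [-1, np.float64(0.05), np.float64(0.299), np.float64(0.013), 0, 0, 0], [-1, np.float64(-0.029), np.float64(0.301), np.float64(0.013), 0, 0, 0], [-1, np.float64(-0.106), np.float64(0.284), np.float64(0.013), 0, 0, 0], [-1, np.float64(-0.176), np.float64(0.246), np.float64(0.013), 0, 0, 0], [-1, np.float64(-0.234), np.float64(0.192), np.float64(0.013), 0, 0, 0], [-1, np.float64(-0.276), np.float64(0.125), np.float64(0.013), 0, 0, 0], [-1, np.float64(-0.299), np.float64(0.05), np.float64(0.013), 0, 0, 0], [-1, np.float64(-0.301), np.float64(-0.029), np.float64(0.013), 0, 0, 0], [-1, np.float64(-0.284), np.float64(-0.106), np.float64(0.013), 0, 0, 0], [-1, np.float64(-0.246), np.float64(-0.176), np.float64(0.013), 0, 0, 0], [-1, np.float64(-0.192), np.float64(-0.234), np.float64(0.013), 0, 0, 0], [-1, np.float64(-0.125), np.float64(-0.276), np.float64(0.013), 0, 0, 0], [-1, np.float64(-0.05), np.float64(-0.299), np.float64(0.013), 0, 0, 0], [-1, np.float64(0.029), np.float64(-0.301), np.float64(0.013), 0, 0, 0], [-1, np.float64(0.106), np.float64(-0.284), np.float64(0.013), 0, 0, 0], [-1, np.float64(0.176), np.float64(-0.246), np.float64(0.013), 0, 0, 0], [-1, np.float64(0.234), np.float64(-0.192), np.float64(0.013), 0, 0, 0]]
```

View pics/s9.png

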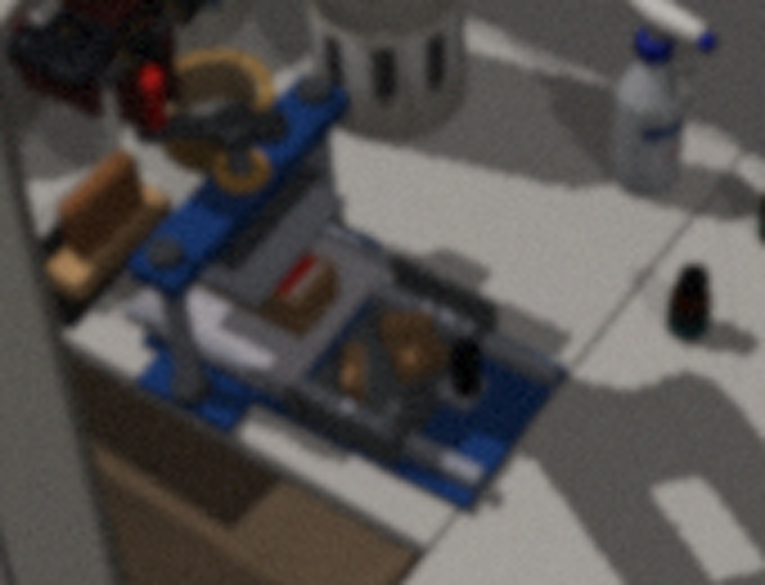

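The crank is turning with the knob in the fingers (150,95). The stack is under the platen, the bed is home and the block is on its mat. I'll keep winding.

>>> step_arm(
  plan=[
    [-1, 0.125, 0.275, 0.013, 0, 0, 0],
    [-1, 0.05, 0.3, 0.013, 0, 0, 0],
    [-1, -0.03, 0.3, 0.013, 0, 0, 0],
    [-1, -0.105, 0.285, 0.013, 0, 0, 0],
    [-1, -0.175, 0.245, 0.013, 0, 0, 0],
    [-1, -0.235, 0.19, 0.013, 0, 0, 0],
    [-1, 0, 0, 0, 0, 0, 0],
  ],
)

```text
t: 60.08
ee_pos: [647.2, 172.5, 232.4]
orientation: [2.682, 1.634, 0.001]
ft_force: [1.9, -1.9, 2.8]
width: 25.4
grasp_force: 30.0
```

>>> step_arm(
  plan=[
    [-1, -0.275, 0.125, 0.013, 0, 0, 0],
    [-1, -0.3, 0.05, 0.013, 0, 0, 0],
    [-1, -0.3, -0.03, 0.013, 0, 0, 0],
    [-1, -0.285, -0.105, 0.013, 0, 0, 0],
    [-1, -0.245, -0.175, 0.013, 0, 0, 0],
    [-1, -0.19, -0.235, 0.013, 0, 0, 0],
    [-1, 0, 0, 0, 0, 0, 0],
  ],
)

```text
t: 60.95
ee_pos: [591.4, 110.0, 228.3]
orientation: [-2.682, -1.635, 0.005]
ft_force: [-1.7, -6.9, 3.3]
width: 25.5
grasp_force: 30.0
```

>>> step_arm(
  plan=[
    [-1, -0.125, -0.275, 0.013, 0, 0, 0],
    [-1, -0.05, -0.3, 0.013, 0, 0, 0],
    [-1, 0.03, -0.3, 0.013, 0, 0, 0],
    [-1, 0.105, -0.285, 0.013, 0, 0, 0],
    [-1, 0.175, -0.245, 0.013, 0, 0, 0],
    [-1, 0.235, -0.19, 0.013, 0, 0, 0],
    [-1, 0, 0, 0, 0, 0, 0],
    [-1, 0, 0, 0, 0, 0, 0],
  ],
)

```text
t: 61.95
ee_pos: [531.4, 164.6, 224.4]
orientation: [-2.682, -1.636, -0.0]
ft_force: [3.3, 1.4, -3.7]
width: 25.3
grasp_force: 30.0
```

```bash
python3 - <<'E'
from k import *
o=get_obs(); p=pf(o['ee_pos']); print(p.round(1),np.arctan2(p[1],p[0]),np.hypot(*p)); tgt(*wf(-30.7,49.2),221,-0.478)
E
```

```text
[-29.4  49.2] 2.108956332209165 57.291160501704574
units [-0.027 -0.     0.067] wz 0.023 now [531.4 164.6 224.4] yaw -0.475 tilt [0.0001 0.0004] q6 0.75 F [ 3.3  1.4 -3.7] w 25.3 g 30.0 t 61.95
```

>>> step_arm(
  plan=[
    [-1, 0.275, -0.125, 0.013, 0, 0, 0],
    [-1, 0.3, -0.05, 0.013, 0, 0, 0],
    [-1, 0.3, 0.03, 0.013, 0, 0, 0],
    [-1, 0.285, 0.105, 0.013, 0, 0, 0],
    [-1, 0.245, 0.175, 0.013, 0, 0, 0],
    [-1, 0.19, 0.235, 0.013, 0, 0, 0],
    [-1, 0.125, 0.275, 0.013, 0, 0, 0],
    [-1, 0.05, 0.3, 0.013, 0, 0, 0],
    [-1, -0.03, 0.3, 0.013, 0, 0, 0],
    [-1, -0.105, 0.285, 0.013, 0, 0, 0],
    [-1, -0.175, 0.245, 0.013, 0, 0, 0],
    [-1, -0.235, 0.19, 0.013, 0, 0, 0],
    [-1, 0, 0, 0, 0, 0, 0],
    [-1, 0, 0, 0, 0, 0, 0],
  ],
)

```text
t: 63.7
ee_pos: [647.1, 172.8, 216.6]
orientation: [2.682, 1.634, 0.001]
ft_force: [3.9, -0.1, -6.6]
width: 25.5
grasp_force: 30.0
```

```bash
python3 - <<'E'
from k import *
o=get_obs(); p=pf(o['ee_pos']); print(p.round(1),np.arctan2(p[1],p[0]),np.hypot(*p)); tgt(*wf(30.7,-49.2),221,-0.478)
im=cam('scene'); C=cloud(im); P=pf(C); z=C[...,2]
# platen top (z gap) vs stack: platen underside 106-16*turns, top +12 ; visible platen points in front of the bridge
m=(P[...,0]<-28)&(P[...,0]>-46)&(abs(P[...,1])<45)&(z>60)&(z<140); print(m.sum(),np.percentile(z[m],[5,25,50,75,95]).round(1))
E
```

```text
[ 31.2 -49.7] -1.0105425227602345 58.65721822595092
units [-0.009 -0.01  -0.088] wz 0.014 now [647.1 172.8 216.6] yaw -0.476 tilt [ 0.0011 -0.0002] q6 0.72 F [ 3.9 -0.1 -6.6] w 25.5 g 30.0 t 63.7
142 [80.1 90.3 93.3 95.9 99. ]
```

>>> step_arm(
  plan=[
    [-1, -0.275, 0.125, 0.013, 0, 0, 0],
    [-1, -0.3, 0.05, 0.013, 0, 0, 0],
    [-1, -0.3, -0.03, 0.013, 0, 0, 0],
    [-1, -0.285, -0.105, 0.013, 0, 0, 0],
    [-1, -0.245, -0.175, 0.013, 0, 0, 0],
    [-1, -0.19, -0.235, 0.013, 0, 0, 0],
    [-1, 0, 0, 0, 0, 0, 0],
    [-1, 0, 0, 0, 0, 0, 0],
  ],
)

```text
t: 64.75
ee_pos: [592.8, 110.1, 212.5]
orientation: [2.681, 1.636, -0.004]
ft_force: [-0.5, -6.4, -4.9]
width: 25.5
grasp_force: 30.0
```

```bash
python3 - <<'E'
from k import *
o=get_obs(); p=pf(o['ee_pos']); print(p.round(1),np.arctan2(p[1],p[0])+2*np.pi,np.hypot(*p)); tgt(*wf(-47.9,-32.8),221,-0.478)
E
```

```text
[-49.5 -30.4] 3.692317473682262 58.053250757062585
units [ 0.031  0.048 -0.169] wz 0.024 now [592.8 110.1 212.5] yaw -0.475 tilt [-0.002  -0.0019] q6 0.64 F [-0.5 -6.4 -4.9] w 25.5 g 30.0 t 64.75
```

>>> step_arm(
  plan=[
    [0.2, 0, 0, 0, 0, 0, 0],
    [0.2, 0, 0, 0, 0, 0, 0],
    [0.2, 0, 0, 0, 0, 0, 0],
    [0.2, 0, 0, -0.3, 0, 0, 0],
    [0.2, 0, 0, -0.7, 0, 0, 0],
    [0.2, 0, 0, -1, 0, 0, 0],
    [0.2, 0, 0, -1, 0, 0, 0],
    [0.2, -0.5, 0, -0.5, 0, 0, 0],
    [0.2, -0.9, 0, 0, 0, 0, 0],
    [0.2, -0.9, 0, 0, 0, 0, 0],
    [0.2, -0.5, 0, 0, 0, 0, 0],
    [0.2, 0, 0, 0, 0, 0, 0],
    [0.2, 0, 0, 0, 0, 0, 0],
  ],
)

```text
t: 66.38
ee_pos: [529.9, -13.2, 388.7]
orientation: [2.682, 1.635, 0.002]
ft_force: [0.1, -0.3, 0.1]
width: 52.7
grasp_force: 0.0
```

```bash
python3 - <<'E'
from k import *
tgt(0,0,0)
w=cam('wrist'); C=cloud(w); P=pf(C); z=C[...,2]; hs=cv2.cvtColor(w['pixels'],cv2.COLOR_RGB2HSV)
k=((hs[...,0]<8)|(hs[...,0]>172))&(hs[...,1]>150)&(np.hypot(P[...,0],P[...,1])<90)&(z>200)
t=k&(z>np.nanpercentile(z[k],90)-3); p=np.nanmean(P[t],0); print('knob',t.sum(),p.round(1),np.hypot(*p),'angle',np.arctan2(p[1],p[0])%(2*np.pi),'top z',np.nanmedian(z[t]))
t=cam('top'); C=cloud(t); P=pf(C); z=C[...,2]
m=(z>60)&(np.hypot(C[...,0]-640,C[...,1]-330)<75); print('sweeper ridge',m.sum(),np.nanmean(C[m],0).round(1))
m=(z>60)&(z<85)&(np.hypot(C[...,0]-593,C[...,1]+162)<40); print('bottle',m.sum(),np.nanmean(C[m],0).round(1))
m=(z>44)&(z<56)&(P[...,0]<-150)&(P[...,0]>-185)&(abs(P[...,1])<50); print('tray wall',m.sum(),np.median(P[m],0))
a=t['pixels'][100:300,130:360]; b=cam('scene')['pixels'][130:280,160:340]
cv2.imwrite('pics/end.png',np.hstack([cv2.resize(a,(400,348)),cv2.resize(b,(400,348))])[:,:,::-1])
E
```

```text
units [-4.628 -9.549  7.76 ] wz 0.0 now [529.9 -13.2 388.7] yaw -0.476 tilt [0.0013 0.0003] q6 0.43 F [ 0.1 -0.3  0.1] w 52.7 g 0.0 t 66.38
knob 702 [-49.4 -30. ] 57.81072812649451 angle 3.687079888702653 top z 244.75557443306693
sweeper ridge 293 [642.7 296.1  88.9]
bottle 64 [ 599.3 -165.9   68.8]
tray wall 5 [-169.36480693   15.78557714]
```

View pics/end.png

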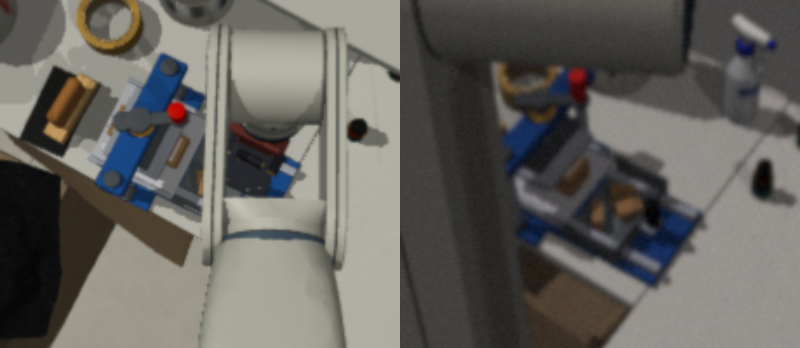

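The knob dropped 27.9 mm (about 1.75 turns), so the take-up is about 4 mm. The block has been knocked about 30 mm across its mat (left view, 70,105), so I'll recentre it for safety.

>>> step_arm(
  plan=[
    [1, 0.4, -0.06, 0, 0, 0, 0],
    [1, 0.8, -0.12, 0, 0, 0, 0],
    [1, 1, -0.15, 0, 0, 0, 0],
    [1, 1, -0.15, 0, 0, 0, 0],
    [1, 1, -0.15, 0, 0, 0, 0],
    [1, 1, -0.15, 0, 0, 0, 0],
    [1, 0.8, -0.1, 0, 0, 0, 0],
    [1, 0.5, -0.05, 0, 0, 0, -0.5],
    [1, 0.3, 0, 0, 0, 0, -1],
    [1, 0, 0, 0, 0, 0, -1],
    [1, 0, 0, 0, 0, 0, -1],
    [1, 0, 0, 0, 0, 0, -1],
    [1, 0, 0, 0, 0, 0, -1],
    [1, 0, 0, 0, 0, 0, -1],
    [1, 0, 0, 0, 0, 0, -1],
    [1, 0, 0, 0, 0, 0, -1],
    [1, 0, 0, 0, 0, 0, -1],
    [1, 0, 0, 0, 0, 0, -1],
    [1, 0, 0, 0, 0, 0, -1],
    [1, 0, 0, 0, 0, 0, -1],
  ],
)

```text
t: 69.03
ee_pos: [642.6, 312.4, 387.3]
orientation: [-0.84, -3.026, 0.0]
ft_force: [-0.0, -0.3, 0.1]
width: 87.7
grasp_force: 0.0
```

>>> step_arm(
  plan=[
    [1, 0, 0, 0.4, 0, 0, -0.5],
    [1, 0, 0, 0.6, 0, 0, 0],
    [1, 0, 0, 0.6, 0, 0, 0],
    [1, 0, 0, 0.4, 0, 0, 0],
    [1, 0, 0, 0, 0, 0, 0],
    [1, 0, 0, 0, 0, 0, 0],
  ],
)

```text
t: 69.78
ee_pos: [643.6, 311.0, 289.0]
orientation: [0.756, 3.048, 0.002]
ft_force: [-0.1, 0.2, 0.7]
width: 87.7
grasp_force: 0.0
```

```bash
python3 - <<'E'
from h import *
w=cam('wrist'); save(w,'w10.png'); C=cloud(w); z=C[...,2]; hs=cv2.cvtColor(w['pixels'],cv2.COLOR_RGB2HSV)
m=((z>75)&(z<115)&(np.hypot(C[...,0]-640,C[...,1]-315)<100)).astype(np.uint8)
c=max(cv2.findContours(m,0,1)[0],key=cv2.contourArea); b=cv2.boxPoints(cv2.minAreaRect(c)); W=plane(w,b,95); print(b.round().tolist(),W.round(1).tolist(),W.mean(0).round(1), np.nanmedian(z[m>0]))
q=(hs[...,2]<70)&(z>-8)&(z<14)&(np.hypot(C[...,0]-645,C[...,1]-323)<95); q=cv2.morphologyEx(q.astype(np.uint8),cv2.MORPH_OPEN,np.ones((3,3)))
pts=np.argwhere(q)[:,::-1].astype(np.float32); b=cv2.boxPoints(cv2.minAreaRect(pts)); W=plane(w,b,3); print('mat',len(pts),b.round().tolist(),W.round(1).tolist(),W.mean(0).round(1))
f=(z>25)&(z<40)&(hs[...,1]>60)&(np.hypot(C[...,0]-645,C[...,1]-315)<100); print('foot z',f.sum(),np.percentile(z[f],[5,50,95]))
tgt(640,300,220,1.05)
E
```

```text
[[255.0, 223.0], [258.0, 155.0], [277.0, 155.0], [274.0, 223.0]] [[670.8, 270.6, 95.0], [603.1, 311.3, 95.0], [613.7, 329.5, 95.0], [682.1, 289.9, 95.0]] [642.4 300.3  95. ] 92.45654047002063
mat 3291 [[253.0, 120.0], [310.0, 118.0], [315.0, 213.0], [257.0, 215.0]] [[566.4, 318.8, 3.0], [599.4, 388.8, 3.0], [722.4, 335.9, 3.0], [686.9, 259.8, 3.0]] [643.8 325.8   3. ]
foot z 972 [29.19432721 31.61736563 33.17374661]
units [-0.034 -0.231  1.388] wz 0.286 now [643.8 310.9 289.4] yaw 1.084 tilt [0.0021 0.001 ] q6 -0.65 F [0.6 0.4 0.6] w 87.4 g 0.0 t 69.83
```

View pics/w10.png

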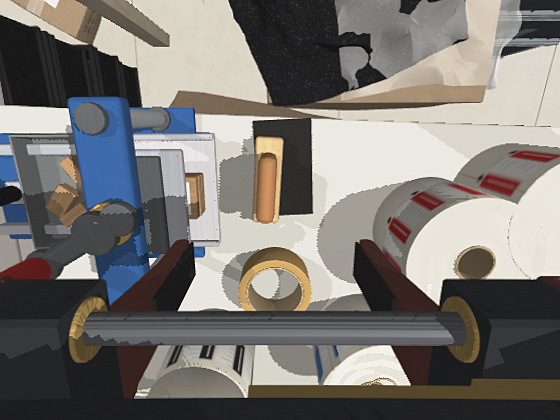

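```bash
python3 - <<'E'
from h import *
for n in ('wrist','top','scene'):
    w=cam(n); C=cloud(w); P=pf(C); z=C[...,2]; hs=cv2.cvtColor(w['pixels'],cv2.COLOR_RGB2HSV)
    m=(P[...,0]>-168)&(P[...,0]<-70)&(abs(P[...,1])<74)&(z<80)&(z>8)&(hs[...,1]>70)&(hs[...,0]<25)
    q=np.c_[P[m],z[m]-16]; print(n,len(q),np.percentile(q,[2,25,50,75,98],axis=0).round(1).tolist() if len(q) else '')
t=cam('top'); cv2.imwrite('pics/tray.png',np.hstack([cv2.resize(t['pixels'][165:235,225:305],None,fx=5,fy=5,interpolation=2),cv2.resize(cam('scene')['pixels'][185:255,245:325],None,fx=5,fy=5,interpolation=2)])[:,:,::-1])
E
```

```text
wrist 1372 [[-153.1, -41.1, 1.2], [-133.6, -23.9, 14.1], [-122.9, -11.2, 15.6], [-109.5, 12.2, 24.4], [-99.9, 43.4, 26.0]]
top 328 [[-153.2, -43.0, 2.2], [-135.4, -27.8, 16.6], [-122.2, -15.9, 21.9], [-109.1, 10.9, 27.1], [-95.4, 40.4, 32.3]]
scene 233 [[-153.6, -35.5, -0.4], [-134.7, -22.9, 13.6], [-120.0, -10.8, 18.2], [-108.2, 14.8, 24.5], [-91.2, 44.0, 29.9]]
```

```bash
python3 -c "
from h import *
print(ctrl.close_job())"
```

```text
the job is handed in; nothing more can be done
None
```

The job is handed in, with no verdict shown: three offcuts swept into the tray, three boards stacked label up on the home bed and clamped about a quarter turn past contact (about 4 mm take-up). I did not recentre the block after it was knocked, so it stands upright about 26 mm off the middle of its mat (limit 40 mm). I viewed 16 pictures, two over the limit of 14.

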